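# Fetch the standards rack from behind the sample totes

### The arm

A 6-joint arm with a two-finger parallel gripper is mounted at the origin on the work surface. World frame = base frame: x ahead of the robot, y to its left, z up, the work surface at z = 0. Lengths are in m, angles in rad, forces in N, time in s.
With the tool pointing down it reaches from about 0.35 to 0.725 m from the base axis. Payload 6 kg.
Tool frame: the origin (TCP) lies between the finger pads; the fingertips stand robot.finger_overhang ahead of it and the grasp point (between the pads) lies 3 mm ahead of it (robot.finger_overhang is the distance from the TCP to the fingertips, in m); x points along the fingers, y is the direction in which the jaws open and shut, and the axes are right-handed (so a half turn about x gives the same grasp; the last joint's range is limited). The gripper opens to 85 mm and grips with 20 to 120 N. Pads are 22 mm wide; open, the fingers measure 114 mm over their backs; the gripper's body (76 mm by 85 mm) begins 54 mm behind the grasp point. The pads swing forward as they close: fully open they stand 13 mm farther back than shut.
Start: joints at [1.542, 0.04, 0.085, 0, -1.615, -0.334], TCP at [0.213, 0.561, 0.253] pointing down, gripper open.
Joint ranges: [-2.56, 2.56], [-1.29, 2.01], [-1.08, 1.49], [-3.29, 1.98], [-2.81, -0.18], [-2.99, 2.99]. Speed limits (rad/s): [2.57, 2.57, 3.01, 3.14, 3.14, 3.14].

### API

Orientations are given as a unit quaternion [w, x, y, z].
In Python, from plant import robot, read_camera gives the robot as it stands. The module is installed in compiled form; this text tells all that it offers.
- The arm moves only by the tool move_arm, never from a script. Its argument "commands" is one flat list of numbers, 6 for each row, row after row: the shift along the world's x, y, z in units of 30 mm (1.0 is 30 mm), then the turn, a rotation vector about the world's x, y, z in units of 8 degrees (1.0 is 8 degrees). In form: [x, y, z, rx, ry, rz, x, y, z, rx, ry, rz, ...]. A call has 1 to 20 rows; each row is the pose to reach, as a shift and turn from the pose commanded when the call began; what a row does not reach only later rows make up. A row lasts 1/10 s, in which the tool goes at most 50 mm and 8.59 degrees, less where a joint would pass 70% of its speed; a pose out of reach is approached as far as the arm can. A call with a gripper value outside its range is refused whole. "hand" is the finger opening in mm, from 0 to 85.4, set as the call begins (left out, the last holds). The fingers move at their own pace and stop on an object; "force" is the grip in N (left out, the last holds). Time passes only in rows, so rows that repeat a pose let the fingers close. It gives the time, the measured TCP pose, the force and the opening at its end, in the units of the state.
- robot.get_state(): the state, without advancing time (a new reading comes with each control period).
- read_camera(name): name is "scene" or "top" or "wrist"; returns a dict with "image" (480x640x3 uint8, red, green, blue), "range_z" (480x640 float32, m along the optical axis (not along the pixel's ray), 0 where there is no reading), "vertical_fov" (degrees; the focal length in pixels is half the picture's height over the tangent of half this angle, whatever the lens; pixels are square), "cx", "cy" (the principal point, pixels), "pose" (4x4, takes a point from camera to world coordinates); the wrist camera has in their place "hand_eye" (4x4, takes a point from camera to tool coordinates, whose origin is the TCP and whose axes are the tool frame's). Camera axes: x right, y down, z forward; pixel columns grow to the right and rows downward; lengths in m; the calibration is good to about 2 mm. A picture is of the moment at which its call begins: read the wrist's pose just before it.
- robot.hand_in(): hands the job in, once; it reports no verdict.
The state is a dict: "t": time; "qpos": joint angles; "dq": joint speeds; "joint_efforts": joint torques, N m; "position": TCP position; "eef_rot": TCP orientation; "force": force on the tool from outside, world axes, zero at the start; "moment": the same for the moment, N m; "finger_gap": opening from 0.0 (shut) to 1.0 (fully open).
Only numpy, scipy, OpenCV 4.12 (cv2) and the standard library are available. Lean on these libraries where they do the work, as an engineer would, in place of code of your own. Each camera call takes 0.05 s, during which the arm holds its last target.

### The job

The rack of calibration standards is shut in behind the two sample totes in the steel tray. Stack the totes in the middle of the rubber mat, the one with the tall bottles on top and turned half round so that it sits level on the other's rim lugs instead of sinking in onto its jars, and while they stand there set the rack down in the empty bay of the autosampler. Then put each tote back in the tray where it stood, square to the tray, keeping the totes and the rack upright throughout and leaving the beaker, the wash bottle and the box of wipes alone.

Things in the scene. Friction and masses are not known exactly. Their poses are not given: they have to be found in the camera images.
- tote_jars: grey stack-nest tote with 4 squat dark-lidded jars (tops 43 mm), 0.45 kg. Over the rim 188 (x) x 138 (y), 85 high, base 156 x 106. Origin: centre of underside, z up, -x = end with card, facing the robot. Hold it by the grip bar across its middle: along y, 12 thick in x, 54 to 76 mm above the origin. Finger room beside it: |y| < 22, |x| < 60 mm; the fold under the bar widens to 40 at the floor.
- tote_bottles: same tote, axes and grip bar, but with 4 tall white bottles at the corners (|x| 43, |y| 35 mm; tops 97, 12 above its rim: nothing stacks on it), 0.5 kg. Both totes: 2 rim lugs inside each end at y = 40 and -14 mm, tops 77 above the origin, and channels there. Facing alike, the upper tote sinks in; turned half round it rests on the lugs, 77 mm above the lower one, 8 mm play all round in the mouth.
- standards_rack: white rack with a row of 4 capped tubes, 40 (x) x 130 mm (y), flat sides 46 high, caps to 63; origin at the centre of its underside, z up; 0.3 kg. It stands at the back of the steel tray, about 10 mm behind the totes' rims, so fingers reach its front side only when both totes are gone.
- steel_tray: fixed stainless tray, 300 (x) x 330 mm (y), rim 12 high, inner floor 3 mm above its origin (centre of underside); -x is the side towards the robot. The totes stand side by side in front (about x = -45, y = +-79 mm in its frame, either way round), the rack behind them (about x = 78 mm).
- rubber_mat: fixed black rubber mat, 210 (x) x 160 mm (y), 3 mm thick, origin at the centre of its underside, beside the tray on one side or the other: room for one tote.
- autosampler: fixed autosampler, low white case with a grey deck. Origin on the bench under the centre of its empty bay. Bay floor (the deck) 40 mm above the origin, framed by black lips 6 mm high; inside 58 (x) x 150 mm (y), for the rack with its long side along y. At its far end a fitted tube rack (from x = 78 mm, up to 70 high) and a gantry (from x = 113 mm, 190 high).
- beaker: glass beaker, 70 mm diameter, 95 mm high, origin at the centre of its underside; to be left alone.
- wash_bottle: white wash bottle with red cap and spout, 64 mm diameter, 195 mm high, origin at the centre of its underside; to be left alone.
- wipes_box: cardboard box of wipes, 85 (x) x 120 (y) x 70 mm high, origin at the centre of its underside; to be left alone.
Not all that is in view belongs to the job. What is shaped like the tote_jars but purple is not meant.

How it is judged:
On the way, in this order (a step that is already met when the one before it is completed fails the run):
1. both totes are stacked and released on the rubber mat, the jars below, the bottles on top resting level on the rim lugs, not nested (horizontal distance between tote_jars and rubber_mat below 0.03 m and z of tote_jars in the frame of rubber_mat below 0.008 m and horizontal distance between tote_bottles and tote_jars below 0.015 m and z of tote_bottles in the frame of tote_jars between 0.073 and 0.081 m and angle between each of tote_bottles, tote_jars's own z axis and vertical below 0.06 rad and contact force between the fingers and tote_bottles below 0.1 N and contact force between the fingers and tote_jars below 0.1 N and linear speed of tote_bottles below 0.02 m/s and angular speed of tote_bottles below 0.2 rad/s), for 0.2 s.
2. the standards rack stands released in the empty bay while the totes are still stacked on the mat (x of standards_rack in the frame of autosampler between -0.0125 and 0.0125 m and y of standards_rack in the frame of autosampler between -0.0145 and 0.0145 m and z of standards_rack in the frame of autosampler below 0.0435 m and angle between standards_rack's own z axis and vertical below 0.05 rad and angle between the y axis of standards_rack and the y axis of autosampler, either way round below 0.2 rad and contact force between the fingers and standards_rack below 0.1 N and linear speed of standards_rack below 0.02 m/s and angular speed of standards_rack below 0.2 rad/s and horizontal distance between tote_jars and rubber_mat below 0.03 m and z of tote_jars in the frame of rubber_mat below 0.008 m and horizontal distance between tote_bottles and tote_jars below 0.015 m and z of tote_bottles in the frame of tote_jars between 0.073 and 0.081 m and angle between each of tote_bottles, tote_jars's own z axis and vertical below 0.06 rad), for 0.2 s.
At the end, for the whole second after the job is handed in: The rack stands upright on the floor of the autosampler's bay, within its lips; each tote is upright in the tray within 15 mm of where it stood at the start and within 0.2 rad of square to the tray; all released and at rest (x of standards_rack in the frame of autosampler between -0.0125 and 0.0125 m and y of standards_rack in the frame of autosampler between -0.0145 and 0.0145 m and z of standards_rack in the frame of autosampler below 0.0435 m and angle between each of standards_rack, tote_jars, tote_bottles's own z axis and vertical below 0.05 rad and angle between the y axis of standards_rack and the y axis of autosampler, either way round below 0.2 rad and linear speed of each of standards_rack, tote_jars, tote_bottles below 0.02 m/s and angular speed of each of standards_rack, tote_jars, tote_bottles below 0.2 rad/s and distance of each of tote_jars, tote_bottles from where it was at the start of the episode below 0.015 m and angle between the x axis of each of tote_jars, tote_bottles and the x axis of steel_tray, either way round below 0.2 rad and contact force between the fingers and tote_jars below 0.1 N and contact force between the fingers and tote_bottles below 0.1 N and contact force between the fingers and standards_rack below 0.1 N); the robot touches nothing.
It fails at once if a tote or the rack is tipped by more than about 25 degrees (angle between any of tote_jars, tote_bottles, standards_rack's own z axis and vertical above 0.45 rad).
It fails at once if the beaker, wash bottle or box of wipes is shifted by more than 30 mm (distance of any of beaker, wash_bottle, wipes_box from where it was at the start of the episode above 0.03 m).
It also fails if it takes over 138 s, if anything falls off the work surface, if the arm or the gripper's body presses on something with over 40 N, if the wrist force passes 120 N, or if a joint passes its speed limit or range.

## Working session

There is one attempt and no reset: what is moved stays moved. The work goes in short steps, Python scripts to look and compute and a tool call to move; the robot and the scene stay as the last step left them, time stands still between calls to the robot, and variables do not carry over. Pictures are saved under pics/ and viewed, and the job is handed in when it is done.

Besides the shell and the picture viewer there is one more tool, called after "Emit:" by a JSON object that holds its "name" and its "arguments". move_arm: Moves the arm, as the interface text tells. Its arguments: {"type":"object","properties":{"commands":{"type":"array","items":{"type":"number"}},"hand":{"type":"number"},"force":{"type":"number"}},"required":["commands"]}

```bash
mkdir -p pics; cat > h.py <<'E'
import numpy as np, cv2
from plant import robot, read_camera
def K(c):
    f=240/np.tan(np.radians(c["vertical_fov"])/2); return f,c["cx"],c["cy"]
def cloud(c,pose=None):
    f,cx,cy=K(c); z=c["range_z"]; v,u=np.mgrid[:480,:640]
    p=np.stack([(u-cx)/f*z,(v-cy)/f*z,z,np.ones_like(z)],-1)
    T=c["pose"] if pose is None else pose
    w=p@T.T; w=w[...,:3]; w[z==0]=np.nan; return w
def save(n,im): cv2.imwrite("pics/"+n+".png",im[...,::-1])
E
python3 - <<'E'
from h import *
s=robot.get_state(); print(s, robot.finger_overhang)
for n in("scene","top"):
    c=read_camera(n); save(n+"0",c["image"]); np.savez(n+"0.npz",**c); print(n,c["pose"].round(3),K(c))
E
```

```text
{'t': 0.0, 'qpos': array([ 1.54174735e+00,  4.08127877e-02,  8.38251095e-02, -4.38902726e-04,
       -1.61549245e+00, -3.33665185e-01]), 'dq': array([ 0.0002983 ,  0.00197107,  0.00037084, -0.00075422,  0.00014169,
       -0.00129838]), 'joint_efforts': array([-1.30412550e-04, -3.68202317e+01,  3.47402287e+01,  6.93209499e+00,
       -5.60773420e-03, -6.61231923e-06]), 'position': array([0.2127334 , 0.56072108, 0.252291  ]), 'eef_rot': array([ 0.12691832, -0.69544816,  0.12814221,  0.69557398]), 'force': array([ 0.26212059, -0.92430394,  0.03170644]), 'moment': array([ 0.07570131, -0.03340165, -0.01554451]), 'finger_gap': 1.000794437365088} 0.022
scene [[ 0.115  0.778 -0.618  1.652]
 [ 0.993 -0.079  0.085 -0.287]
 [ 0.017 -0.623 -0.782  1.368]
 [ 0.     0.     0.     1.   ]] (np.float64(590.6666180748372), 321.30664821540324, 229.47472075600916)
top [[-0.012 -0.989  0.146  0.405]
 [-1.     0.011 -0.006 -0.123]
 [ 0.004 -0.146 -0.989  1.394]
 [ 0.     0.     0.     1.   ]] (np.float64(607.7134654178907), 319.45015826064684, 231.7067950265758)
```

View pics/scene0.png

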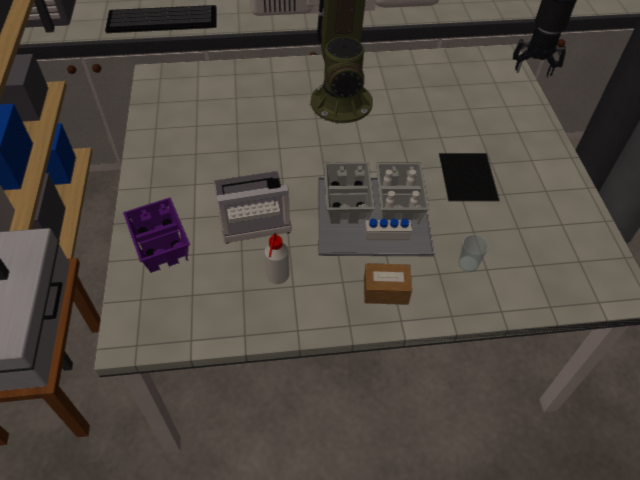

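View pics/top0.png

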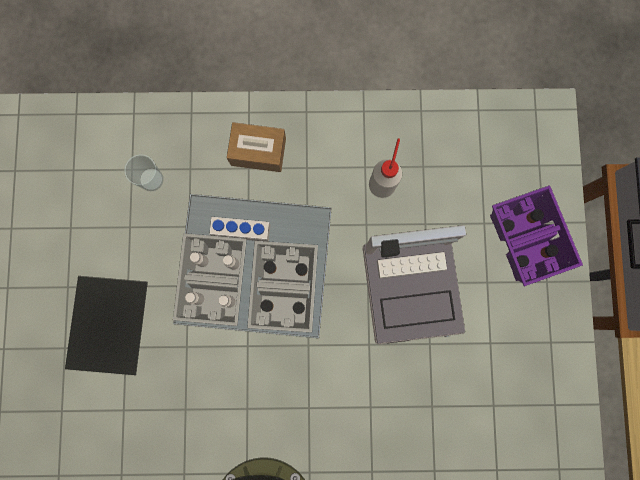

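```bash
python3 - <<'E'
from h import *
im=cv2.imread("pics/top0.png")
cv2.imwrite("pics/crop0.png",cv2.resize(im[185:345,165:340],None,fx=4.5,fy=3.75*1.0,interpolation=cv2.INTER_CUBIC))
c=dict(np.load("top0.npz")); w=cloud(c)
for a in [(192,195),(330,208),(318,338),(174,325),(79,277),(147,282),(136,375),(66,368)]:
    print(a,w[a[1],a[0]].round(3))
E
```

```text
(192, 195) [0.7   0.165 0.004]
(330, 208) [ 0.664 -0.156  0.013]
(318, 338) [ 0.368 -0.125 -0.   ]
(174, 325) [ 0.401  0.201 -0.001]
(79, 277) [0.512 0.42  0.002]
(147, 282) [0.498 0.263 0.008]
(136, 375) [0.291 0.283 0.002]
(66, 368) [0.309 0.439 0.003]
```

View pics/crop0.png

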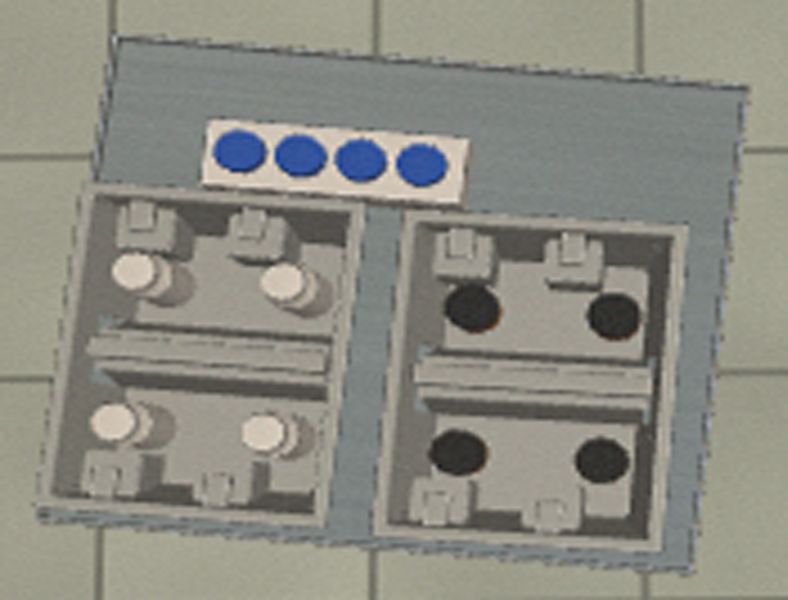

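```bash
python3 - <<'E'
from h import *
c=dict(np.load("top0.npz")); w=cloud(c); im=c["image"].astype(int)
def rect(m,name):
    m=m.astype(np.uint8); n,l,st,_=cv2.connectedComponentsWithStats(m,connectivity=8)
    for i in range(1,n):
        if st[i,4]<25: continue
        p=w[l==i][:, :2].astype(np.float32); r=cv2.minAreaRect(p)
        print(name,st[i].tolist(),np.round(r[0],4),np.round(r[1],4),round(r[2],2),'z',np.median(w[l==i][:,2]).round(4))
z=w[...,2]; v,u=np.mgrid[:480,:640]
rect((z>0.078)&(z<0.094)&(u>165)&(u<335)&(v>225)&(v<345),'rim')
sat=im.max(2)-im.min(2); br=im.sum(2)
rect((br<140)&(u<160)&(v>260)&(v<390),'mat')
rect((im[...,2]>im[...,0]+50)&(u<340)&(u>160),'caps')
rect((br>560)&(v>205)&(v<245)&(u>195)&(u<280)|((im[...,2]>im[...,0]+50)&(u<340)&(u>160)),'rack')
rect((br<140)&(u>360)&(u<470)&(v>225)&(v<350),'lips')
rect((z>0.03)&(z<0.055)&(u>355)&(u<475)&(v>215)&(v<350),'deck')
print('deckz',np.nanmedian(z[300:320,400:440]), 'bench',np.nanmedian(z[380:430,200:300]),'lips z',z[290:296,386:450].max())
E
```

```text
rim [173, 233, 73, 93, 1343] [0.499  0.1065] [0.1387 0.1882] 84.39 z 0.0876
rim [247, 241, 71, 91, 1567] [ 0.4822 -0.0501] [0.1383 0.1886] 85.52 z 0.0865
rim [184, 275, 53, 9, 205] [0.4988 0.1067] [0.1131 0.012 ] 83.89 z 0.0807
mat [65, 277, 81, 98, 5231] [0.4031 0.355 ] [0.1535 0.2104] 82.1 z nan
caps [213, 220, 11, 11, 94] [0.6187 0.0934] [0.0233 0.022 ] 13.09 z 0.0666
caps [226, 221, 11, 11, 98] [0.6156 0.0641] [0.0237 0.0219] 45.01 z 0.0659
caps [240, 222, 11, 11, 92] [0.6124 0.0348] [0.023  0.0217] 44.49 z 0.0661
caps [253, 224, 11, 10, 92] [0.6083 0.005 ] [0.0229 0.0168] 55.0 z nan
rack [210, 217, 59, 22, 839] [0.6149 0.0493] [0.1278 0.0387] 84.32 z nan
lips [381, 242, 15, 15, 47] [ 0.5413 -0.2631] [0.0371 0.0193] 49.9 z 0.1868
deck [363, 243, 102, 101, 6850] [ 0.4758 -0.3393] [0.223  0.2003] 6.19 z 0.0407
deckz 0.04055066700134535 bench 0.0003003519591202597 lips z 0.051986465049259856
```

```bash
python3 - <<'E'
from h import *
c=dict(np.load("top0.npz")); im=c["image"].astype(int); f,cx,cy=K(c); T=c["pose"]
v,u=np.mgrid[:480,:640]; br=im.sum(2)
def proj(uu,vv,h):
    d=np.stack([(uu-cx)/f,(vv-cy)/f,np.ones(len(uu))],-1)@T[:3,:3].T
    s=(h-T[2,3])/d[:,2]; return (T[:3,3]+d*s[:,None])[:,:2].astype(np.float32)
def go(m,h,n):
    k,l,st,_=cv2.connectedComponentsWithStats(m.astype(np.uint8))
    for i in range(1,k):
        if st[i,4]<80: continue
        vv,uu=np.where(l==i); r=cv2.minAreaRect(proj(uu,vv,h)); print(n,st[i],np.round(r[0],4),np.round(r[1],4),r[2])
        print(cv2.boxPoints(r).round(3).tolist())
go((br<150)&(u<160)&(v>260)&(v<390),0.003,'mat')
for t in (150,200,230): go((br<t)&(u>375)&(u<460)&(v>285)&(v<335),0.046,'bay%d'%t)
go((br>480)&(v>250)&(v<280)&(u>370)&(u<455),0.07,'tubes')
crop=c["image"][220:350,360:475]; save('bay0',cv2.resize(crop,None,fx=5,fy=4.5))
w=cloud(c); z=w[...,2]
for k in range(290,334,2): print(k,(z[k,380:456:6]*1000).round(0).astype(int))
E
```

```text
mat [  65  277   82   98 6328] [0.4031 0.3531] [0.1582 0.2065] 84.46879577636719
[[0.2930000126361847, 0.2840000092983246], [0.49799999594688416, 0.2639999985694885], [0.5130000114440918, 0.421999990940094], [0.30799999833106995, 0.44200000166893005]]
bay200 [380 291  75  38 340] [ 0.4293 -0.3438] [0.0657 0.158 ] 6.335028171539307
[[0.3880000114440918, -0.26899999380111694], [0.4050000011920929, -0.4259999990463257], [0.47099998593330383, -0.4189999997615814], [0.453000009059906, -0.2619999945163727]]
bay230 [380 290  75  39 400] [ 0.4298 -0.3443] [0.0664 0.159 ] 6.335027694702148
[[0.3880000114440918, -0.26899999380111694], [0.4059999883174896, -0.4269999861717224], [0.47200000286102295, -0.41999998688697815], [0.45399999618530273, -0.2619999945163727]]
tubes [ 378  252   69   25 1111] [ 0.526  -0.3324] [0.0383 0.1469] 6.440627574920654
[[0.49900001287460327, -0.2619999945163727], [0.5149999856948853, -0.40799999237060547], [0.5529999732971191, -0.40299999713897705], [0.5370000004768372, -0.25699999928474426]]
290 [39 41 40 40 41 44 40 40 41 42 40 39 36]
292 [38 42 42 45 44 39 38 39
[... 515 characters left out ...]
 [40 37 40 41 40 40 42 42 39 39 41 43 38]
318 [40 38 39 44 41 41 43 41 44 43 36 36 48]
320 [36 40 38 41 39 41 42 42 41 44 44 45 41]
322 [42 41 44 43 42 41 39 48 47 45 36 41 43]
324 [                  42                   43                   35
 -9223372036854775808                   46                   45
                   45                   47                   45
                   42                   38                   42
                   40]
326 [40 46 42 44 46 44 42 37 45 38 42 41 46]
328 [40 44 37 42 48 38 41 39 39 40 39 40 39]
330 [40 42 35 37 40 41 44 40 46 42 35 34 42]
332 [37 40 43 43 39 35 37 39 41 44 44 38 39]<stdin>:18: RuntimeWarning: invalid value encountered in cast
```

View pics/bay0.png

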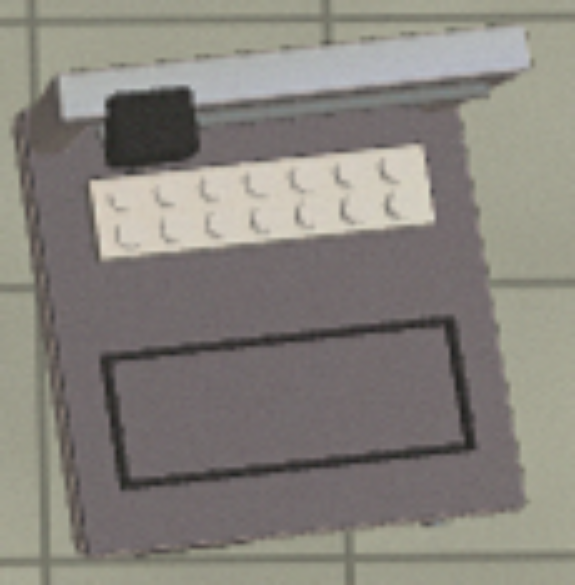

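```bash
python3 - <<'E'
from h import *
from scipy.spatial.transform import Rotation as R
s=robot.get_state(); q=s["eef_rot"]; M=R.from_quat([q[1],q[2],q[3],q[0]]).as_matrix(); print(M.round(3))
print('jaw yaw',np.degrees(np.arctan2(M[1,1],M[0,1])), 'j1',np.degrees(s["qpos"][0]),'j6',np.degrees(s["qpos"][5]))
c=read_camera("wrist"); print(c["hand_eye"].round(3)); save("w0",c["image"])
E
```

```text
[[-0.    -0.355 -0.935]
 [-0.002 -0.935  0.355]
 [-1.     0.002 -0.   ]]
jaw yaw -110.7835943987105 j1 88.33377876174364 j6 -19.118485506211677
[[ 0.    -0.286  0.958 -0.119]
 [ 1.    -0.001 -0.001 -0.   ]
 [ 0.001  0.958  0.286 -0.074]
 [ 0.     0.     0.     1.   ]]
```

Emit:
{"name": "move_arm", "arguments": {"commands": [8.98, -20.37, -2, 0, 0, -9.21, 8.98, -20.37, -2, 0, 0, -9.21, 8.98, -20.37, -2, 0, 0, -9.21, 8.98, -20.37, -2, 0, 0, -9.21, 8.98, -20.37, -2, 0, 0, -9.21, 8.98, -20.37, -2, 0, 0, -9.21, 8.98, -20.37, -2, 0, 0, -9.21, 8.98, -20.37, -2, 0, 0, -9.21, 8.98, -20.37, -2, 0, 0, -9.21, 8.98, -20.37, -2, 0, 0, -9.21, 8.98, -20.37, -2, 0, 0, -9.21, 8.98, -20.37, -2, 0, 0, -9.21, 8.98, -20.37, -2, 0, 0, -9.21, 8.98, -20.37, -2, 0, 0, -9.21, 8.98, -20.37, -2, 0, 0, -9.21, 8.98, -20.37, -2, 0, 0, -9.21, 8.98, -20.37, -2, 0, 0, -9.21, 8.98, -20.37, -2, 0, 0, -9.21], "hand": 50, "force": 60}}

```text
t: 1.95
position: [0.4822, -0.0492, 0.1936]
eef_rot: [0.519, -0.481, 0.518, 0.481]
force: [0.4, 0.7, -0.4]
finger_gap: 0.587
```

```bash
cat >> h.py <<'E'
from scipy.spatial.transform import Rotation as R
def st():
    s=robot.get_state(); q=s["eef_rot"]; M=R.from_quat([q[1],q[2],q[3],q[0]]).as_matrix()
    T=np.eye(4); T[:3,:3]=M; T[:3,3]=s["position"]
    print('t',s["t"],'pos',s["position"].round(4),'jaw',np.degrees(np.arctan2(M[1,1],M[0,1])).round(2),'tilt',M[:,0].round(3),'j',np.degrees(s["qpos"]).round(1),'F',s["force"].round(1),'gap',round(s["finger_gap"]*85.4,1)); return T
def wrist(n):
    T=st(); c=read_camera("wrist"); save(n,c["image"]); return c,cloud(c,T@c["hand_eye"])
E
python3 - <<'E'
from h import *
c,w=wrist("w1")
E
```

```text
t 1.95 pos [ 0.4822 -0.0492  0.1936] jaw 175.63 tilt [ 0.001  0.    -1.   ] j [ 18.1 -15.7 -17.8  -0.  -87.8 -22.5] F [ 0.4  0.7 -0.4] gap 50.1
```

View pics/w1.png

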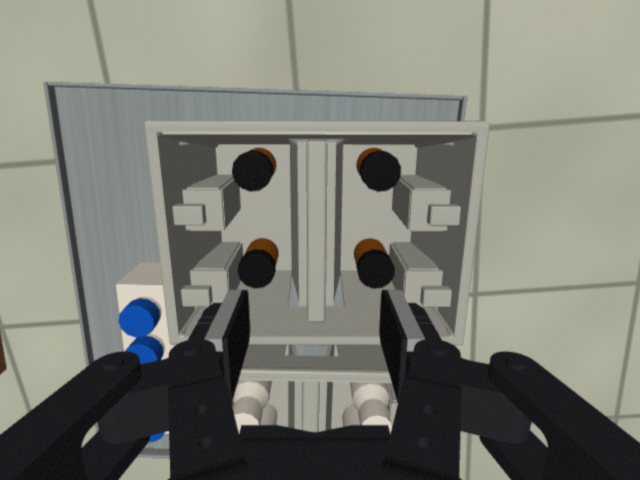

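Emit:
{"name": "move_arm", "arguments": {"commands": [0, 0, -1, 0, 0, 0, 0, 0, -2, 0, 0, 0, 0, 0, -3, 0, 0, 0, 0, 0, -3.6, 0, 0, 0, 0, 0, -4, 0, 0, 0, 0, 0, -4, 0, 0, 0, 0, 0, -4, 0, 0, 0]}}

```text
t: 2.7
position: [0.4828, -0.0499, 0.0743]
eef_rot: [0.519, -0.481, 0.519, 0.48]
force: [0.1, -0.2, 0.3]
finger_gap: 0.584
```

Emit:
{"name": "move_arm", "arguments": {"commands": [0, 0, 0, 0, 0, 0, 0, 0, 0, 0, 0, 0, 0, 0, 0, 0, 0, 0, 0, 0, 0, 0, 0, 0, 0, 0, 0, 0, 0, 0, 0, 0, 0, 0, 0, 0], "hand": 0, "force": 60}}

```text
t: 3.3
position: [0.4828, -0.0501, 0.0749]
eef_rot: [0.519, -0.481, 0.519, 0.48]
force: [-2.5, 0.8, 5.8]
finger_gap: 0.262
```

```bash
python3 - <<'E'
from h import *
st()
E
```

```text
t 3.3 pos [ 0.4828 -0.0501  0.0749] jaw 175.55 tilt [ 0.002  0.    -1.   ] j [ 18.  -12.9 -28.    0.  -74.8 -22.4] F [-2.5  0.8  5.8] gap 22.4
```

Emit:
{"name": "move_arm", "arguments": {"commands": [0, 0, 0, 0, 0, 0, 0, 0, 0, 0, 0, 0, 0, 0, 0, 0, 0, 0, 0, 0, 0, 0, 0, 0]}}

```text
t: 3.7
position: [0.4828, -0.0501, 0.0749]
eef_rot: [0.519, -0.481, 0.519, 0.48]
force: [-3.0, 1.1, 6.2]
finger_gap: 0.264
```

```bash
python3 - <<'E'
from h import *
wrist("w2")
E
```

```text
t 3.7 pos [ 0.4828 -0.0501  0.0749] jaw 175.55 tilt [ 0.001  0.    -1.   ] j [ 18.  -12.9 -28.    0.  -74.8 -22.4] F [-3.   1.1  6.2] gap 22.5
```

View pics/w2.png

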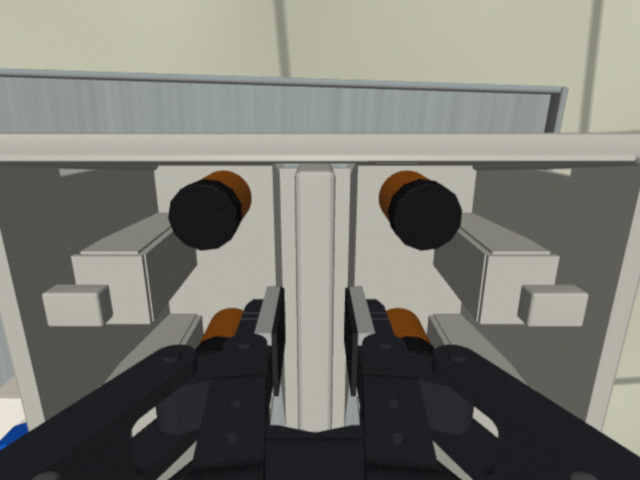

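Emit:
{"name": "move_arm", "arguments": {"commands": [0, 0, 0, 0, 0, 0, 0, 0, 0, 0, 0, 0, 0, 0, 0.2, 0, 0, 0, 0, 0, 0.2, 0, 0, 0], "hand": 32}}

```text
t: 4.15
position: [0.4829, -0.0502, 0.0803]
eef_rot: [0.519, -0.481, 0.519, 0.48]
force: [0.2, -0.5, 1.0]
finger_gap: 0.376
```

Emit:
{"name": "move_arm", "arguments": {"commands": [0, 0, 0, 0, 0, 0, 0, 0, 0, 0, 0, 0, 0, 0, 0, 0, 0, 0, 0, 0, 0, 0, 0, 0, 0, 0, 0, 0, 0, 0], "hand": 0}}

```text
t: 4.65
position: [0.4831, -0.0503, 0.0808]
eef_rot: [0.52, -0.481, 0.519, 0.48]
force: [-1.4, 1.5, 6.4]
finger_gap: 0.125
```

Emit:
{"name": "move_arm", "arguments": {"commands": [0, 0, 0, 0, 0, 0, 0, 0, 0, 0, 0, 0, 0, 0, 0.1, 0, 0, 0, 0, 0, 0.3, 0, 0, 0, 0, 0, 0.8, 0, 0, 0, 0, 0, 1, 0, 0, 0, 0, 0, 1, 0, 0, 0]}}

```text
t: 5.35
position: [0.4831, -0.05, 0.1109]
eef_rot: [0.52, -0.481, 0.518, 0.48]
force: [-0.9, -0.3, -3.5]
finger_gap: 0.125
```

```bash
python3 - <<'E'
from h import *
wrist("w3")
E
```

```text
t 5.35 pos [ 0.4831 -0.05    0.1109] jaw 175.54 tilt [ 0.003  0.    -1.   ] j [ 18.  -14.2 -25.2   0.  -78.8 -22.4] F [-0.9 -0.3 -3.5] gap 10.7
```

View pics/w3.png

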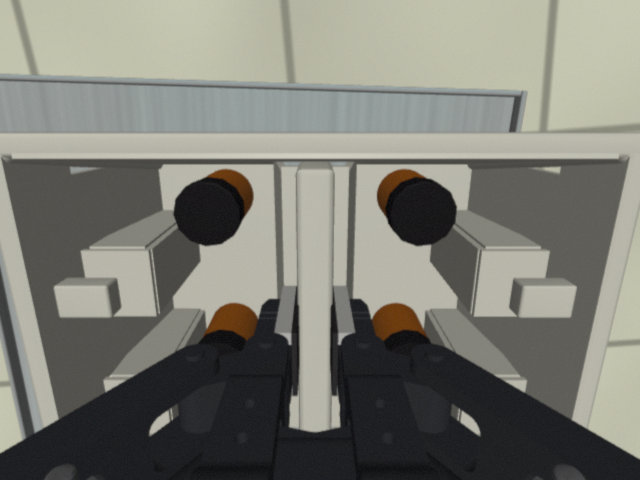

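Emit:
{"name": "move_arm", "arguments": {"commands": [0, 0, 1, 0, 0, 0, 0, 0, 2, 0, 0, 0, 0, 0, 3, 0, 0, 0, -0.05, 0.3, 3.4, 0, 0, 0, -0.2, 1, 3.4, 0, 0, 0, -0.4, 2, 3.4, 0, 0, 0, -0.6, 3.2, 3.4, 0, 0, 0, -0.9, 4.5, 3.4, 0, 0, 0, -1.1, 5.8, 3.4, 0, 0, 0, -1.4, 7.1, 3.4, 0, 0, 0, -1.65, 8.4, 3.4, 0, 0, 0, -1.9, 9.7, 3.4, 0, 0, 0, -2.15, 11, 3.4, 0, 0, 0, -2.4, 12.2, 3.4, 0, 0, -0.05, -2.55, 13, 3.4, 0, 0, -0.1, -2.64, 13.4, 3.4, 0, 0, -0.12, -2.64, 13.43, 3.4, 0, 0, -0.12, -2.64, 13.43, 3.4, 0, 0, -0.12]}}

```text
t: 7.2
position: [0.4027, 0.3525, 0.2104]
eef_rot: [0.522, -0.476, 0.524, 0.476]
force: [-0.4, -0.2, -5.3]
finger_gap: 0.125
```

```bash
python3 - <<'E'
from h import *
st(); c=read_camera("top"); save("t1",c["image"])
E
```

```text
t 7.2 pos [0.4027 0.3525 0.2104] jaw 174.59 tilt [-0.001 -0.001 -1.   ] j [ 62.7  -7.6  -9.1  -0.  -88.5 -68.1] F [-0.4 -0.2 -5.3] gap 10.7
```

View pics/t1.png

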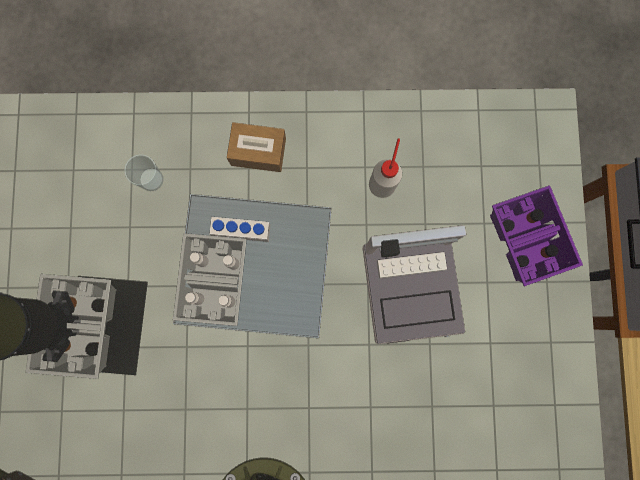

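Emit:
{"name": "move_arm", "arguments": {"commands": [0, 0, -0.7, 0, 0, 0, 0, 0, -1.5, 0, 0, 0, 0, 0, -2.4, 0, 0, 0, 0, 0, -3.2, 0, 0, 0, 0, 0, -3.7, 0, 0, 0, 0, 0, -4, 0, 0, 0, 0, 0, -4.15, 0, 0, 0, 0, 0, -4.22, 0, 0, 0, 0, 0, -4.28, 0, 0, 0, 0, 0, -4.31, 0, 0, 0, 0, 0, -4.31, 0, 0, 0]}}

```text
t: 8.35
position: [0.4032, 0.3529, 0.0824]
eef_rot: [0.523, -0.476, 0.523, 0.476]
force: [0.6, -0.5, -4.8]
finger_gap: 0.124
```

```bash
python3 - <<'E'
from h import *
st()
E
```

```text
t 8.35 pos [0.4032 0.3529 0.0824] jaw 174.58 tilt [ 0.     0.001 -1.   ] j [ 62.7  -4.8 -20.1   0.  -74.7 -68.1] F [ 0.6 -0.5 -4.8] gap 10.6
```

Not yet touching; go down a further 2 mm and release.

Emit:
{"name": "move_arm", "arguments": {"commands": [0, 0, -0.04, 0, 0, 0, 0, 0, -0.07, 0, 0, 0, 0, 0, -0.07, 0, 0, 0]}}

```text
t: 8.65
position: [0.4033, 0.353, 0.0808]
eef_rot: [0.523, -0.476, 0.523, 0.476]
force: [-3.5, -1.1, 1.9]
finger_gap: 0.125
```

Emit:
{"name": "move_arm", "arguments": {"commands": [0, 0, 0, 0, 0, 0, 0, 0, 0, 0, 0, 0, 0, 0, 0, 0, 0, 0, 0, 0, 0, 0, 0, 0, 0, 0, 0, 0, 0, 0], "hand": 50}}

```text
t: 9.15
position: [0.4032, 0.3528, 0.0799]
eef_rot: [0.523, -0.476, 0.523, 0.476]
force: [-1.0, -0.6, 0.5]
finger_gap: 0.584
```

Emit:
{"name": "move_arm", "arguments": {"commands": [0, 0, 0.5, 0, 0, 0, 0, 0, 1.2, 0, 0, 0, 0, 0, 2.2, 0, 0, 0, 0, 0, 3.2, 0, 0, 0, 0, 0, 4, 0, 0, 0, 0, 0, 4.5, 0, 0, 0, 0, 0, 4.5, 0, 0, 0, 0, 0, 4.5, 0, 0, 0]}}

```text
t: 9.95
position: [0.4029, 0.3527, 0.2144]
eef_rot: [0.523, -0.476, 0.523, 0.476]
force: [0.0, 0.5, -0.5]
finger_gap: 0.587
```

```bash
python3 - <<'E'
from h import *
c,w=wrist("w4")
E
```

```text
t 9.95 pos [0.4029 0.3527 0.2144] jaw 174.57 tilt [-0.001 -0.    -1.   ] j [ 62.7  -7.6  -8.8  -0.  -88.9 -68.1] F [ 0.   0.5 -0.5] gap 50.1
```

View pics/w4.png

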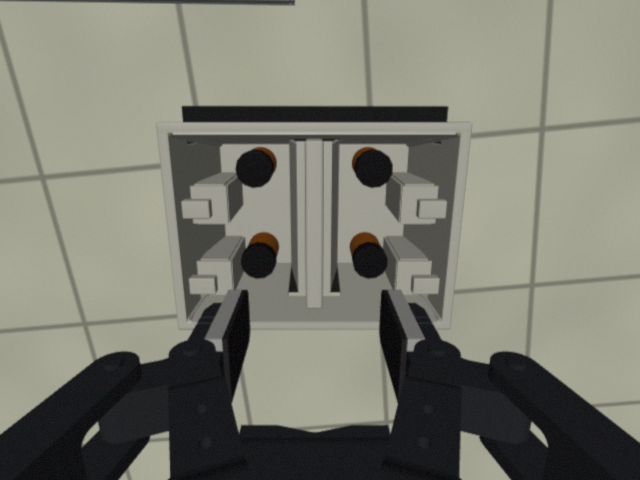

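Emit:
{"name": "move_arm", "arguments": {"commands": [0.5, -1.3, 0, 0, 0, 0, 1, -2.6, 0, 0, 0, 0, 1.6, -4, 0, 0, 0, 0, 2.1, -5.4, 0, 0, 0, 0, 2.7, -6.8, 0, 0, 0, 0, 3.22, -8.2, 0, 0, 0, 0, 3.22, -8.2, 0, 0, 0, 0, 3.22, -8.2, 0, 0, 0, 0, 3.22, -8.2, 0, 0, 0, 0]}}

```text
t: 10.9
position: [0.4993, 0.1071, 0.2139]
eef_rot: [0.522, -0.476, 0.524, 0.476]
force: [0.4, -0.4, 0.4]
finger_gap: 0.583
```

```bash
python3 - <<'E'
from h import *
c,w=wrist("w5")
E
```

```text
t 10.9 pos [0.4993 0.1071 0.2139] jaw 174.6 tilt [-0.002 -0.001 -1.   ] j [ 34.7 -11.5 -12.2  -0.  -89.4 -40.1] F [ 0.4 -0.4  0.4] gap 49.8
```

View pics/w5.png

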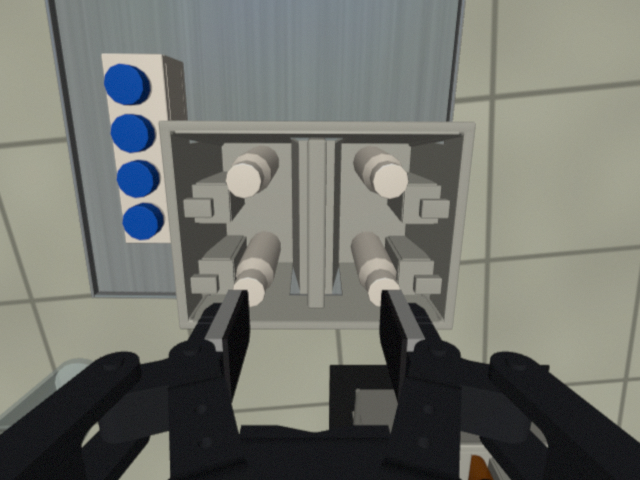

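Emit:
{"name": "move_arm", "arguments": {"commands": [0, 0, -1, 0, 0, 0, 0, 0, -2, 0, 0, 0, 0, 0, -3, 0, 0, 0, 0, 0, -3.8, 0, 0, 0, 0, 0, -4.2, 0, 0, 0, 0, 0, -4.45, 0, 0, 0, 0, 0, -4.45, 0, 0, 0, 0, 0, -4.45, 0, 0, 0]}}

```text
t: 11.75
position: [0.5003, 0.1072, 0.0826]
eef_rot: [0.524, -0.476, 0.522, 0.476]
force: [-0.8, 0.2, 0.2]
finger_gap: 0.585
```

Emit:
{"name": "move_arm", "arguments": {"commands": [0, 0, 0, 0, 0, 0, 0, 0, 0, 0, 0, 0, 0, 0, 0, 0, 0, 0, 0, 0, 0, 0, 0, 0, 0, 0, 0, 0, 0, 0, 0, 0, 0, 0, 0, 0], "hand": 0}}

```text
t: 12.35
position: [0.4999, 0.1068, 0.0822]
eef_rot: [0.523, -0.476, 0.523, 0.476]
force: [-4.2, 0.4, 5.7]
finger_gap: 0.128
```

Emit:
{"name": "move_arm", "arguments": {"commands": [0, 0, 0.1, 0, 0, 0, 0, 0, 0.3, 0, 0, 0, 0, 0, 0.7, 0, 0, 0, 0, 0, 1.2, 0, 0, 0, 0, 0, 1.5, 0, 0, 0, 0, 0, 1.5, 0, 0, 0]}}

```text
t: 12.95
position: [0.5007, 0.1072, 0.1289]
eef_rot: [0.524, -0.476, 0.522, 0.475]
force: [-0.3, 0.0, -5.7]
finger_gap: 0.131
```

```bash
python3 - <<'E'
from h import *
c,w=wrist("w6")
E
```

```text
t 12.95 pos [0.5007 0.1072 0.1289] jaw 174.58 tilt [ 0.003  0.002 -1.   ] j [ 34.7 -10.3 -20.1   0.  -80.  -40.1] F [-0.3  0.  -5.7] gap 11.2
```

View pics/w6.png

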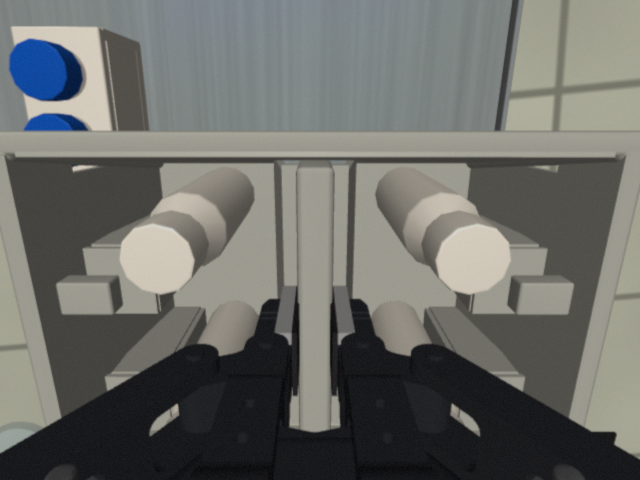

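Emit:
{"name": "move_arm", "arguments": {"commands": [0, 0, 1, 0, 0, 0, 0, 0, 2, 0, 0, 0, 0, 0, 3, 0, 0, 0.3, -0.2, 0.5, 3.5, 0, 0, 1, -0.5, 1.3, 3.5, 0, 0, 1.8, -0.8, 2.1, 3.5, 0, 0, 2.6, -1.1, 2.9, 3.5, 0, 0, 3.4, -1.4, 3.7, 3.5, 0, 0, 4.2, -1.7, 4.5, 3.5, 0, 0, 5, -2.1, 5.3, 3.5, 0, 0, 5.9, -2.4, 6.1, 3.5, 0, 0, 6.8, -2.7, 6.9, 3.5, 0, 0, 7.7, -3, 7.6, 3.5, 0, 0, 8.6, -3.15, 8, 3.5, 0, 0, 9.4, -3.24, 8.19, 3.5, 0, 0, 10.2, -3.24, 8.19, 3.5, 0, 0, 10.8, -3.24, 8.19, 3.5, 0, 0, 11.25, -3.24, 8.19, 3.5, 0, 0, 11.25]}}

```text
t: 14.8
position: [0.4022, 0.3524, 0.2304]
eef_rot: [0.033, -0.706, 0.034, 0.707]
force: [1.1, -0.2, -5.3]
finger_gap: 0.128
```

```bash
python3 - <<'E'
from h import *
st()
E
```

```text
t 14.8 pos [0.4022 0.3524 0.2304] jaw -95.39 tilt [-0.001 -0.001 -1.   ] j [ 62.8  -7.7  -7.2  -0.  -90.6  21.8] F [ 1.1 -0.2 -5.3] gap 10.9
```

Good, as predicted j6 rises. Second quarter turn.

Emit:
{"name": "move_arm", "arguments": {"commands": [0, 0, 0, 0, 0, 0.4, 0, 0, 0, 0, 0, 1.2, 0, 0, 0, 0, 0, 2.1, 0, 0, 0, 0, 0, 3, 0, 0, 0, 0, 0, 3.9, 0, 0, 0, 0, 0, 4.8, 0, 0, 0, 0, 0, 5.7, 0, 0, 0, 0, 0, 6.6, 0, 0, 0, 0, 0, 7.5, 0, 0, 0, 0, 0, 8.4, 0, 0, 0, 0, 0, 9.3, 0, 0, 0, 0, 0, 10.1, 0, 0, 0, 0, 0, 10.8, 0, 0, 0, 0, 0, 11.2, 0, 0, 0, 0, 0, 11.25, 0, 0, 0, 0, 0, 11.25, 0, 0, 0, 0, 0, 11.25]}}

```text
t: 16.5
position: [0.4025, 0.3524, 0.2312]
eef_rot: [-0.475, -0.523, -0.475, 0.524]
force: [-0.1, -0.0, -5.2]
finger_gap: 0.123
```

```bash
python3 - <<'E'
from h import *
c,w=wrist("w7")
c=read_camera("top"); save("t2",c["image"][200:440,:240]); w=cloud(c); z=w[...,2]
v,u=np.mgrid[:480,:640]
for lo,hi in((0.08,0.094),(0.215,0.25)):
    m=(z>lo)&(z<hi)&(u<160)&(v>240)&(v<400)
    k,l,s_,_=cv2.connectedComponentsWithStats(m.astype(np.uint8),connectivity=8)
    for i in range(1,k):
        if s_[i,4]>60:
            r=cv2.minAreaRect(w[l==i][:,:2].astype(np.float32)); print(lo,s_[i],np.round(r[0],4),np.round(r[1],4),round(r[2],2),np.median(z[l==i]))
E
```

```text
t 16.5 pos [0.4025 0.3524 0.2312] jaw -5.53 tilt [-0. -0. -1.] j [ 62.8  -7.7  -7.1   0.  -90.6 111.7] F [-0.1 -0.  -5.2] gap 10.5
0.08 [100 282  31  91 467] [0.3994 0.3038] [0.0473 0.1889] 86.57 0.08810816242762187
0.215 [  22  273   87  107 2406] [0.403  0.3493] [0.1398 0.1882] 84.46 0.23364286333432804
0.215 [ 80 298  19  14 168] [0.4423 0.308 ] [0.0249 0.024 ] 0.15 0.2356735261149836
0.215 [ 73 343  20  15 179] [0.3562 0.3166] [0.024  0.0262] 67.1 0.23188607164659025
```

View pics/w7.png

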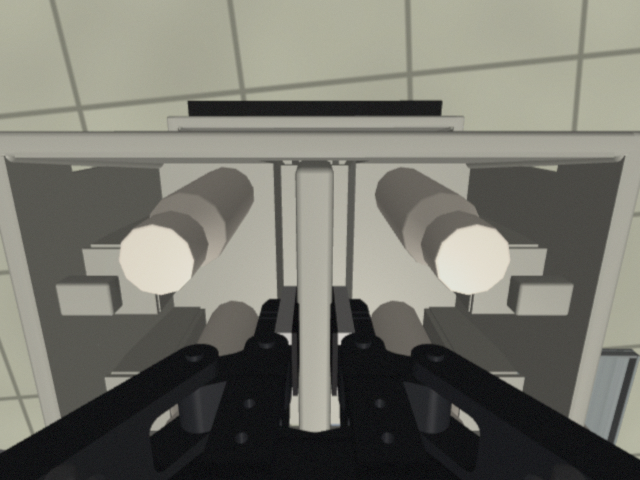

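View pics/t2.png

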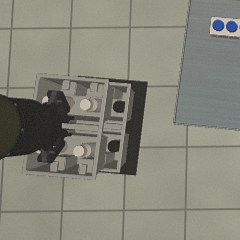

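Emit:
{"name": "move_arm", "arguments": {"commands": [0.02, 0, -0.6, 0, 0, 0, 0.02, 0, -1.2, 0, 0, 0, 0.02, 0, -1.7, 0, 0, 0, 0.02, 0, -2, 0, 0, 0, 0.02, 0, -2.15, 0, 0, 0, 0.02, 0, -2.25, 0, 0, 0, 0.02, 0, -2.32, 0, 0, 0, 0.02, 0, -2.36, 0, 0, 0, 0.02, 0, -2.38, 0, 0, 0, 0.02, 0, -2.38, 0, 0, 0]}}

```text
t: 17.6
position: [0.4032, 0.3525, 0.1602]
eef_rot: [0.476, 0.523, 0.476, -0.523]
force: [-0.4, 0.3, -4.6]
finger_gap: 0.123
```

```bash
python3 - <<'E'
from h import *
c,w=wrist("w8")
E
```

```text
t 17.6 pos [0.4032 0.3525 0.1602] jaw -5.43 tilt [ 0.  0. -1.] j [ 62.7  -7.1 -14.    0.  -83.1 111.9] F [-0.4  0.3 -4.6] gap 10.5
```

View pics/w8.png

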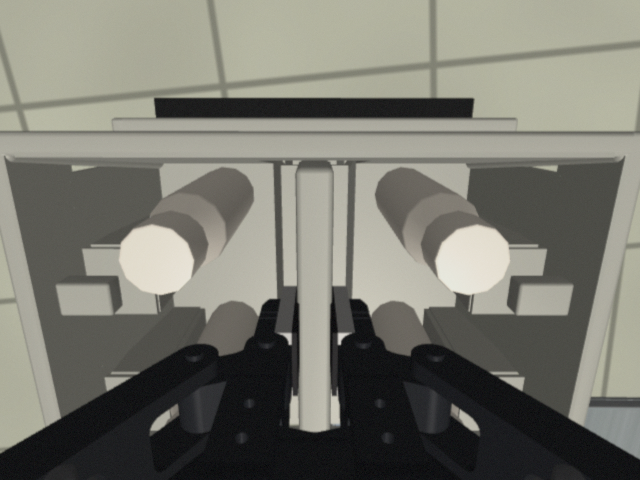

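Nearly there, no contact yet; lower 3 mm in small rows.

Emit:
{"name": "move_arm", "arguments": {"commands": [0, 0, -0.03, 0, 0, 0, 0, 0, -0.06, 0, 0, 0, 0, 0, -0.09, 0, 0, 0, 0, 0, -0.09, 0, 0, 0]}}

```text
t: 18.05
position: [0.4034, 0.3526, 0.1593]
eef_rot: [0.476, 0.524, 0.476, -0.522]
force: [-4.6, -2.0, 5.4]
finger_gap: 0.125
```

Emit:
{"name": "move_arm", "arguments": {"commands": [0, 0, 0, 0, 0, 0, 0, 0, 0, 0, 0, 0, 0, 0, 0, 0, 0, 0, 0, 0, 0, 0, 0, 0, 0, 0, 0, 0, 0, 0], "hand": 50}}

```text
t: 18.55
position: [0.4032, 0.3525, 0.1572]
eef_rot: [0.476, 0.523, 0.476, -0.523]
force: [-0.3, -0.2, -0.1]
finger_gap: 0.587
```

Emit:
{"name": "move_arm", "arguments": {"commands": [0, 0, 0.5, 0, 0, 0, 0, 0, 1.2, 0, 0, 0, 0, 0, 2.2, 0, 0, 0, 0, 0, 3.2, 0, 0, 0, 0, 0, 4, 0, 0, 0, 0, 0, 4, 0, 0, 0, 0, 0, 4, 0, 0, 0]}}

```text
t: 19.25
position: [0.4032, 0.3526, 0.2785]
eef_rot: [0.476, 0.524, 0.476, -0.522]
force: [-0.1, 0.2, -1.0]
finger_gap: 0.586
```

```bash
python3 - <<'E'
from h import *
c,w=wrist("w9")
c=read_camera("scene"); save("s2",cv2.resize(c["image"][100:280,380:560],None,fx=3.3,fy=3.3))
c=read_camera("top"); w=cloud(c); z=w[...,2]
v,u=np.mgrid[:480,:640]
for lo,hi in((0.08,0.094),(0.155,0.176)):
    m=(z>lo)&(z<hi)&(u<160)&(v>240)&(v<400)
    k,l,s_,_=cv2.connectedComponentsWithStats(m.astype(np.uint8),connectivity=8)
    for i in range(1,k):
        if s_[i,4]>60:
            r=cv2.minAreaRect(w[l==i][:,:2].astype(np.float32)); print(lo,s_[i],np.round(r[0],4),np.round(r[1],4),round(r[2],2),np.median(z[l==i]))
E
```

```text
t 19.25 pos [0.4032 0.3526 0.2785] jaw -5.43 tilt [ 0.001  0.002 -1.   ] j [ 62.7  -7.4  -1.9   0.  -95.4 111.9] F [-0.1  0.2 -1. ] gap 50.1
0.08 [109 283  22  90 390] [0.3984 0.2932] [0.0235 0.1881] 84.22 0.08798796934094577
0.08 [ 70 286  43  32 452] [0.4522 0.3546] [0.0905 0.0592] 83.79 0.08477695883289105
0.08 [ 66 332  44  21 389] [0.3663 0.3628] [0.0895 0.0407] 84.28 0.08425023648181718
0.155 [  39  276   82  100 1273] [0.4039 0.3496] [0.1396 0.1883] 84.58 0.1640427407903602
0.155 [ 50 318  55  13 239] [0.4065 0.3583] [0.0237 0.1081] 0.37 0.15724941304303885
```

View pics/s2.png

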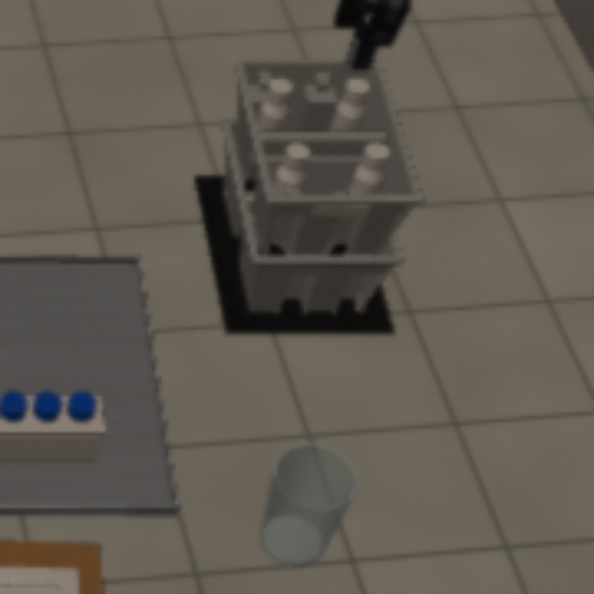

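View pics/w9.png

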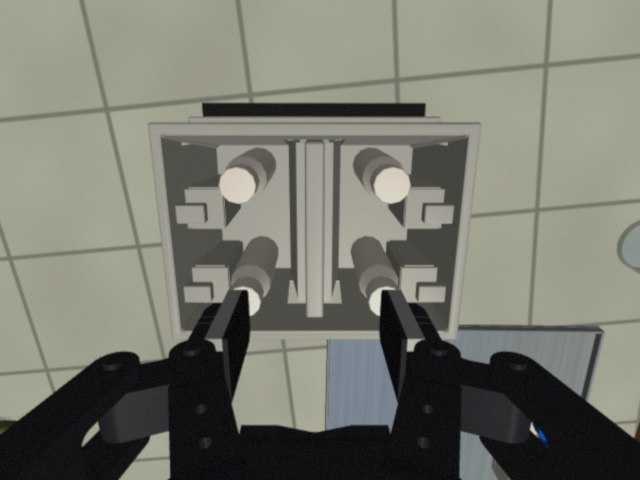

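Emit:
{"name": "move_arm", "arguments": {"commands": [0.2, -0.3, 0, 0, 0, -0.4, 0.6, -0.8, 0, 0, 0, -1.2, 1, -1.4, 0, 0, 0, -2.1, 1.4, -2, 0, 0, 0, -3, 1.8, -2.6, 0, 0, 0, -3.9, 2.2, -3.2, 0, 0, 0, -4.8, 2.6, -3.8, 0, 0, 0, -5.7, 3, -4.4, 0, 0, 0, -6.6, 3.4, -5, 0, 0, 0, -7.5, 3.8, -5.6, 0, 0, 0, -8.4, 4.2, -6.2, 0, 0, 0, -9.3, 4.6, -6.8, 0, 0, 0, -10.2, 5, -7.2, 0, 0, 0, -11, 5, -7.2, 0, 0, 0, -11.28], "hand": 65}}

```text
t: 20.8
position: [0.5537, 0.1348, 0.276]
eef_rot: [0.036, -0.705, 0.038, 0.707]
force: [-0.3, 0.7, -0.6]
finger_gap: 0.759
```

Emit:
{"name": "move_arm", "arguments": {"commands": [0.2, -0.3, -0.3, 0, 0, -0.8, 0.5, -0.7, -0.6, 0, 0, -1.7, 0.8, -1.1, -0.9, 0, 0, -2.6, 1.1, -1.6, -1.2, 0, 0, -3.5, 1.4, -2, -1.5, 0, 0, -4.4, 1.7, -2.4, -1.8, 0, 0, -5.3, 2.04, -2.82, -2.1, 0, 0, -6.2, 2.04, -2.82, -2.4, 0, 0, -7.1, 2.04, -2.82, -2.5, 0, 0, -8, 2.04, -2.82, -2.5, 0, 0, -8.9, 2.04, -2.82, -2.5, 0, 0, -9.8, 2.04, -2.82, -2.5, 0, 0, -10.6, 2.04, -2.82, -2.5, 0, 0, -11.28, 2.04, -2.82, -2.5, 0, 0, -11.28, 2.04, -2.82, -2.5, 0, 0, -11.28]}}

```text
t: 22.3
position: [0.6141, 0.0518, 0.2016]
eef_rot: [0.524, -0.474, 0.525, 0.474]
force: [0.3, 0.2, 0.5]
finger_gap: 0.761
```

```bash
python3 - <<'E'
from h import *
c,w=wrist("w10"); im=c["image"].astype(int)
m=(im[...,2]>im[...,0]+50)
k,l,s_,ce=cv2.connectedComponentsWithStats(m.astype(np.uint8))
for i in range(1,k):
    if s_[i,4]>60: p=w[l==i]; p=p[p[:,2]>.062]; print(s_[i],np.nanmean(p,0).round(4),len(p))
z=w[...,2]; m=(z>.04)&(z<.052)&(np.abs(w[...,0]-.615)<.06)&(np.abs(w[...,1]-.05)<.11)
p=w[m]; r=cv2.minAreaRect(p[:,:2].astype(np.float32)); print(r,len(p))
E
```

```text
t 22.3 pos [0.6141 0.0518 0.2016] jaw 174.24 tilt [-0.001 -0.    -1.   ] j [ 23.4   4.8   2.1  -0.  -87.4 -29.2] F [0.3 0.2 0.5] gap 65.0
[ 295  137   38   40 1174] [0.6107 0.0059 0.0647] 1152
[ 295  184   37   39 1116] [0.6139 0.0355 0.0647] 1056
[ 296  227   36   38 1072] [0.6169 0.0652 0.0647] 970
[ 296  267   35   39 1041] [0.62   0.0949 0.0647] 899
((0.6153157949447632, 0.05129397287964821), (0.13009557127952576, 0.04004828631877899), 84.06116485595703) 5630
```

View pics/w10.png

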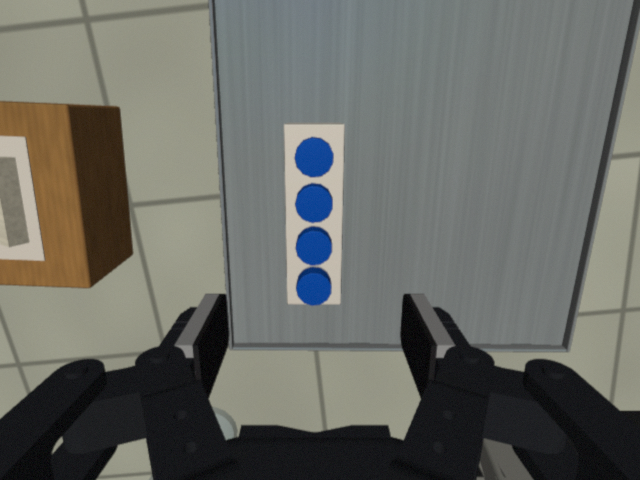

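Emit:
{"name": "move_arm", "arguments": {"commands": [0.02, 0, -1, 0, 0, 0, 0.04, -0.02, -2, 0, 0, 0, 0.04, -0.02, -3, 0, 0, 0, 0.04, -0.02, -4, 0, 0, 0, 0.04, -0.02, -4.8, 0, 0, 0, 0.04, -0.02, -5.2, 0, 0, 0, 0.04, -0.02, -5.4, 0, 0, 0, 0.04, -0.02, -5.4, 0, 0, 0, 0.04, -0.02, -5.4, 0, 0, 0]}}

```text
t: 23.25
position: [0.6163, 0.0514, 0.0418]
eef_rot: [0.526, -0.474, 0.524, 0.473]
force: [0.6, 0.2, 0.4]
finger_gap: 0.76
```

Emit:
{"name": "move_arm", "arguments": {"commands": [0, 0, 0, 0, 0, 0, 0, 0, 0, 0, 0, 0, 0, 0, 0, 0, 0, 0, 0, 0, 0, 0, 0, 0, 0, 0, 0, 0, 0, 0, 0, 0, 0, 0, 0, 0], "hand": 20, "force": 40}}

```text
t: 23.85
position: [0.616, 0.0515, 0.0416]
eef_rot: [0.525, -0.474, 0.525, 0.473]
force: [-3.2, 1.8, 5.9]
finger_gap: 0.458
```

```bash
python3 - <<'E'
from h import *
wrist("w11")
E
```

```text
t 23.85 pos [0.616  0.0515 0.0416] jaw 174.11 tilt [ 0.001  0.    -1.   ] j [ 23.3   9.4  -9.9   0.  -70.6 -29.2] F [-3.2  1.8  5.9] gap 39.1
```

View pics/w11.png

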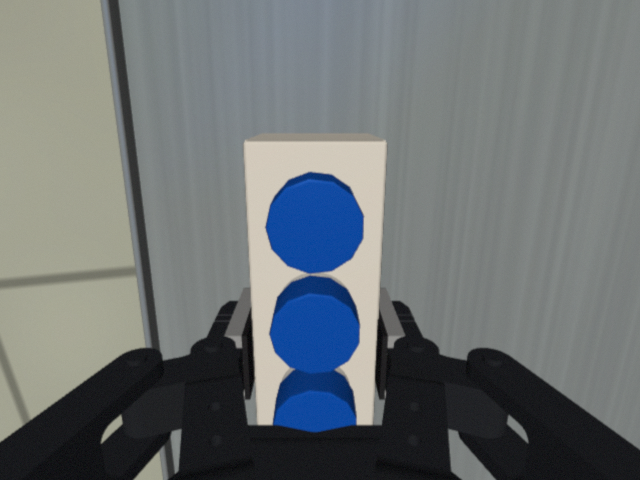

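Emit:
{"name": "move_arm", "arguments": {"commands": [0, 0, 0.3, 0, 0, 0, 0, 0, 1, 0, 0, 0, 0, 0, 2, 0, 0, 0, 0, 0, 3, 0, 0, 0, -0.3, -0.2, 4, 0, 0, 0, -1.2, -0.6, 4.2, 0, 0, 0, -2.2, -1.2, 4.2, 0, 0, 0, -3.2, -2, 4.2, 0, 0, 0.2, -4.2, -2.9, 4.2, 0, 0, 0.4, -5.1, -3.9, 4.2, 0, 0, 0.6, -5.8, -5, 4.2, 0, 0, 0.8, -6.2, -6.2, 4.2, 0, 0, 1, -6.2, -7.5, 4.2, 0, 0, 1.2, -6.2, -8.8, 4.2, 0, 0, 1.3, -6.2, -10.1, 4.2, 0, 0, 1.4, -6.2, -11.4, 4.2, 0, 0, 1.52, -6.2, -12.5, 4.2, 0, 0, 1.52, -6.2, -13.1, 4.2, 0, 0, 1.52, -6.2, -13.18, 4.2, 0, 0, 1.52, -6.2, -13.18, 4.2, 0, 0, 1.52]}}

```text
t: 25.9
position: [0.429, -0.3442, 0.1654]
eef_rot: [0.472, -0.526, 0.472, 0.527]
force: [-0.6, 0.7, -4.2]
finger_gap: 0.465
```

```bash
python3 - <<'E'
from h import *
wrist("w12")
c=read_camera("top"); im=c["image"]; save("t3",cv2.resize(im[200:360,330:530],None,fx=4,fy=3.7))
E
```

```text
t 25.9 pos [ 0.429  -0.3442  0.1654] jaw -173.82 tilt [-0.001  0.001 -1.   ] j [-17.8  -4.8 -11.3  -0.  -83.6  24. ] F [-0.6  0.7 -4.2] gap 39.7
```

View pics/w12.png

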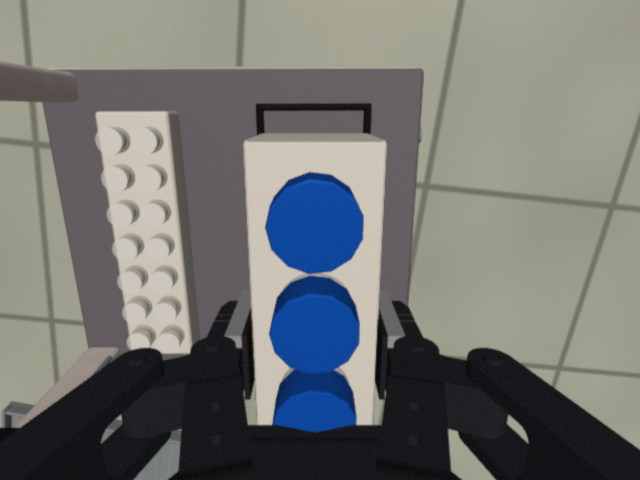

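View pics/t3.png

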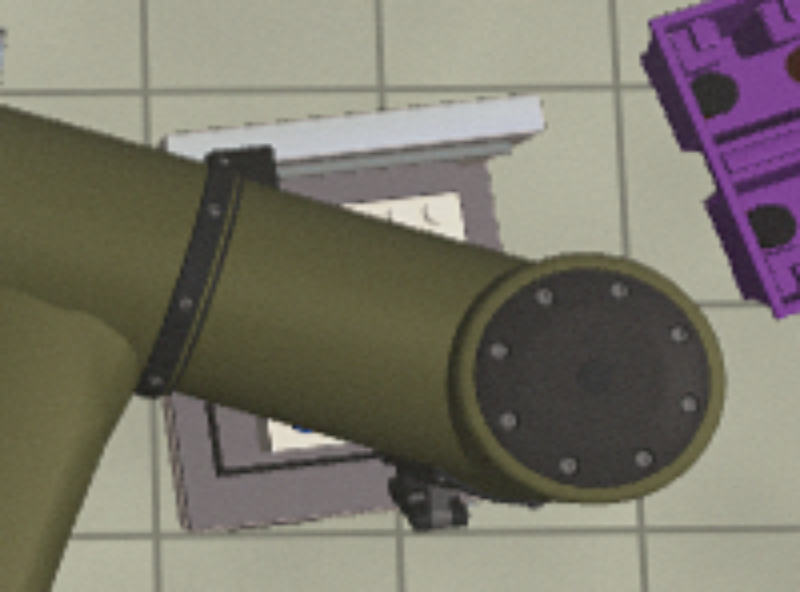

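```bash
python3 - <<'E'
from h import *
T=st()
c=read_camera("top"); w=cloud(c); z=w[...,2]
for (x,y) in [(380,245),(400,265),(420,280),(350,240),(340,260),(480,300),(385,247),(395,232),(440,228)]: print((x,y),w[y,x].round(3))
# wrist camera bay fit
c=read_camera("wrist"); wc=cloud(c,T@c["hand_eye"]); im=c["image"]
for p in [(257,104),(370,104),(263,111),(365,111),(316,106)]:
    f,cx,cy=K(c); d=np.array([(p[0]-cx)/f,(p[1]-cy)/f,1]); H=T@c["hand_eye"]; d=H[:3,:3]@d; s=(.046-H[2,3])/d[2]; q=H[:3,3]+s*d
    o=q[:2]-np.array([.4295,-.344]); a=np.radians(6.3); print(p,q.round(4),'local',(o[0]*np.cos(a)+o[1]*np.sin(a)).round(4),(-o[0]*np.sin(a)+o[1]*np.cos(a)).round(4))
E
```

```text
t 26.0 pos [ 0.4294 -0.3435  0.166 ] jaw -173.72 tilt [-0.     0.001 -1.   ] j [-17.7  -4.9 -11.3  -0.  -83.6  24. ] F [ 0.4  0.7 -3.6] gap 39.0
(380, 245) [ 0.515 -0.217  0.512]
(400, 265) [ 0.483 -0.242  0.533]
(420, 280) [ 0.461 -0.269  0.535]
(350, 240) [ 0.521 -0.172  0.522]
(340, 260) [ 0.491 -0.157  0.538]
(480, 300) [ 0.432 -0.348  0.555]
(385, 247) [ 0.511 -0.223  0.518]
(395, 232) [ 0.608 -0.306  0.001]
(440, 228) [ 0.587 -0.372  0.191]
(257, 104) [ 0.471  -0.4169  0.046 ] local 0.0332 -0.077
(370, 104) [ 0.4076 -0.4238  0.046 ] local -0.0305 -0.0769
(263, 111) [ 0.4673 -0.4135  0.046 ] local 0.03 -0.0732
(365, 111) [ 0.4099 -0.4198  0.046 ] local -0.0278 -0.0731
(316, 106) [ 0.4378 -0.4194  0.046 ] local -0.0001 -0.0759
```

Emit:
{"name": "move_arm", "arguments": {"commands": [0.06, 0.06, -0.4, 0, 0, 0, 0.06, 0.06, -1, 0, 0, 0, 0.06, 0.06, -1.6, 0, 0, 0, 0.06, 0.06, -2.1, 0, 0, 0, 0.06, 0.06, -2.5, 0, 0, 0, 0.06, 0.06, -2.7, 0, 0, 0, 0.06, 0.06, -2.8, 0, 0, 0, 0.06, 0.06, -2.85, 0, 0, 0, 0.06, 0.06, -2.85, 0, 0, 0]}}

```text
t: 27.0
position: [0.4316, -0.3425, 0.0812]
eef_rot: [-0.472, 0.527, -0.472, -0.526]
force: [0.5, 0.1, -2.8]
finger_gap: 0.462
```

```bash
python3 - <<'E'
from h import *
wrist("w13")
E
```

```text
t 27.0 pos [ 0.4316 -0.3425  0.0812] jaw -173.75 tilt [ 0.001 -0.    -1.   ] j [-17.5  -2.4 -17.9   0.  -74.4  23.8] F [ 0.5  0.1 -2.8] gap 39.5
```

View pics/w13.png

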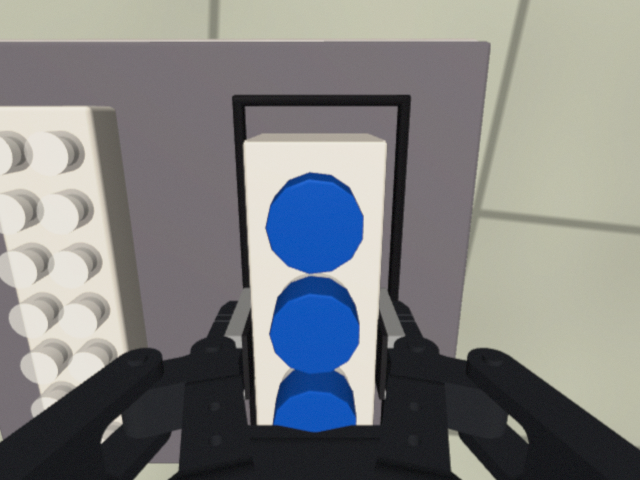

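Emit:
{"name": "move_arm", "arguments": {"commands": [-0.02, 0, -0.04, 0, 0, 0, -0.02, 0, -0.07, 0, 0, 0, -0.02, 0, -0.1, 0, 0, 0, -0.02, 0, -0.1, 0, 0, 0]}}

```text
t: 27.45
position: [0.4309, -0.3425, 0.0786]
eef_rot: [-0.472, 0.527, -0.472, -0.526]
force: [-2.5, 3.2, 2.9]
finger_gap: 0.459
```

Emit:
{"name": "move_arm", "arguments": {"commands": [0, 0, 0, 0, 0, 0, 0, 0, 0, 0, 0, 0, 0, 0, 0, 0, 0, 0, 0, 0, 0, 0, 0, 0], "hand": 58}}

```text
t: 27.85
position: [0.4308, -0.3425, 0.0778]
eef_rot: [-0.472, 0.527, -0.472, -0.526]
force: [0.8, 0.2, -0.3]
finger_gap: 0.679
```

Emit:
{"name": "move_arm", "arguments": {"commands": [0, 0, 0.4, 0, 0, 0, 0, 0, 1, 0, 0, 0, 0, 0, 2, 0, 0, 0, 0, 0, 3, 0, 0, 0, 0, 0, 4, 0, 0, 0, 0, 0, 5, 0, 0, 0, 0, 0, 5.5, 0, 0, 0, 0, 0, 5.5, 0, 0, 0]}}

```text
t: 28.65
position: [0.4314, -0.3428, 0.2458]
eef_rot: [-0.472, 0.528, -0.472, -0.525]
force: [-0.5, 0.1, -1.0]
finger_gap: 0.678
```

```bash
python3 - <<'E'
from h import *
c,w=wrist("w14")
z=w[...,2]; m=(z>.078)&(z<.092)&(np.abs(w[...,0]-.431)<.05)&(np.abs(w[...,1]+.342)<.1)
p=w[m]; r=cv2.minAreaRect(p[:,:2].astype(np.float32)); print(r,len(p),np.median(p[:,2]))
E
```

```text
t 28.65 pos [ 0.4314 -0.3428  0.2458] jaw -173.75 tilt [ 0.004 -0.002 -1.   ] j [-17.6  -5.4  -3.5   0.  -91.6  23.8] F [-0.5  0.1 -1. ] gap 57.9
((0.4317837059497833, -0.3425561189651489), (0.04015014320611954, 0.12987549602985382), 6.235264301300049) 5472 0.0847329839705335
```

View pics/w14.png

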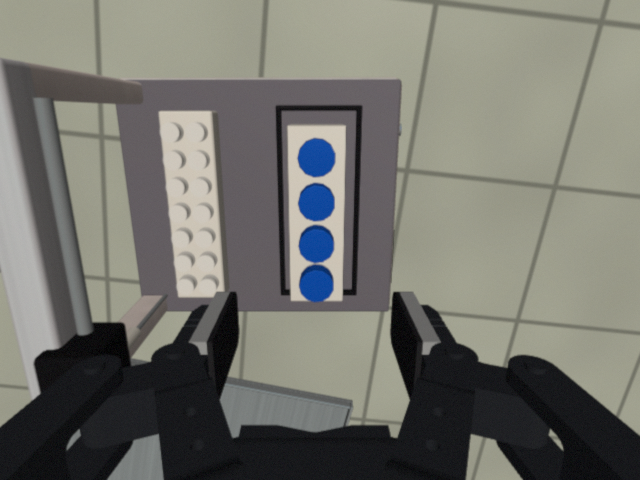

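```bash
python3 - <<'E'
from h import *
T=st(); c=read_camera("wrist"); H=T@c["hand_eye"]; f,cx,cy=K(c)
q=[]
for p in [(277,105),(362,105),(356,296),(280,296)]:
    d=H[:3,:3]@np.array([(p[0]-cx)/f,(p[1]-cy)/f,1]); s=(.046-H[2,3])/d[2]; q.append((H[:3,3]+s*d)[:2])
q=np.array(q); print(q.round(4).tolist(), cv2.minAreaRect(q.astype(np.float32)))
w=cloud(c,H); z=w[...,2]
m=(z>.034)&(z<.046)&(np.abs(w[...,0]-.431)<.06)&(np.abs(w[...,1]+.342)<.1); print('deck',np.median(z[m]))
im=c["image"][95:310,265:375]; save("w15",cv2.resize(im,None,fx=5,fy=2.7))
E
```

```text
t 28.7 pos [ 0.431  -0.3424  0.2434] jaw -173.75 tilt [ 0.002 -0.    -1.   ] j [-17.6  -5.4  -3.7  -0.  -91.6  23.8] F [-0.1 -0.4 -1.2] gap 58.0
[[0.4686, -0.417], [0.4054, -0.4239], [0.3884, -0.2686], [0.4532, -0.2615]] ((0.4293445348739624, -0.34271466732025146), (0.06522835791110992, 0.15633518993854523), 6.260457992553711)
deck 0.038849779886095726
```

View pics/w15.png

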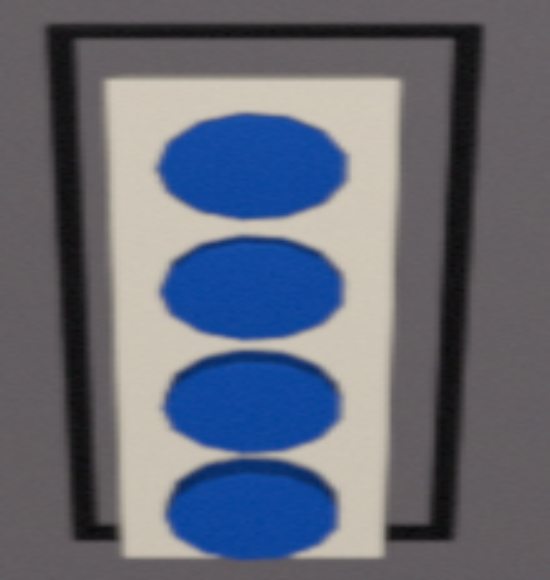

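Emit:
{"name": "move_arm", "arguments": {"commands": [0, 0.4, 0.4, 0, 0, 0, 0, 1.4, 0.9, 0, 0, -0.1, 0, 2.7, 1.3, 0, 0, -0.2, 0, 4, 1.3, 0, 0, -0.3, 0, 5.4, 1.3, 0, 0, -0.4, 0, 6.8, 1.3, 0, 0, -0.5, 0, 8.2, 1.3, 0, 0, -0.6, 0, 9.6, 1.3, 0, 0, -0.7, 0, 11, 1.3, 0, 0, -0.8, 0, 12.4, 1.3, 0, 0, -0.9, -0.1, 13.8, 1.3, 0, 0, -1, -0.2, 15.2, 1.3, 0, 0, -1.1, -0.3, 16.6, 1.3, 0, 0, -1.2, -0.4, 18, 1.3, 0, 0, -1.3, -0.6, 19.4, 1.3, 0, 0, -1.4, -0.8, 20.8, 1.3, 0, 0, -1.47, -0.9, 22.2, 1.3, 0, 0, -1.47, -0.94, 23.18, 1.3, 0, 0, -1.47, -0.94, 23.18, 1.3, 0, 0, -1.47, -0.94, 23.18, 1.3, 0, 0, -1.47], "hand": 50, "force": 60}}

```text
t: 30.75
position: [0.4018, 0.3534, 0.2808]
eef_rot: [0.522, -0.476, 0.524, 0.475]
force: [0.2, 0.1, 0.5]
finger_gap: 0.587
```

```bash
python3 - <<'E'
from h import *
c,w=wrist("w16")
E
```

```text
t 30.75 pos [0.4018 0.3534 0.2808] jaw 174.56 tilt [-0.001 -0.002 -1.   ] j [ 62.9  -7.2  -1.5  -0.  -95.9 -68.3] F [0.2 0.1 0.5] gap 50.1
```

View pics/w16.png

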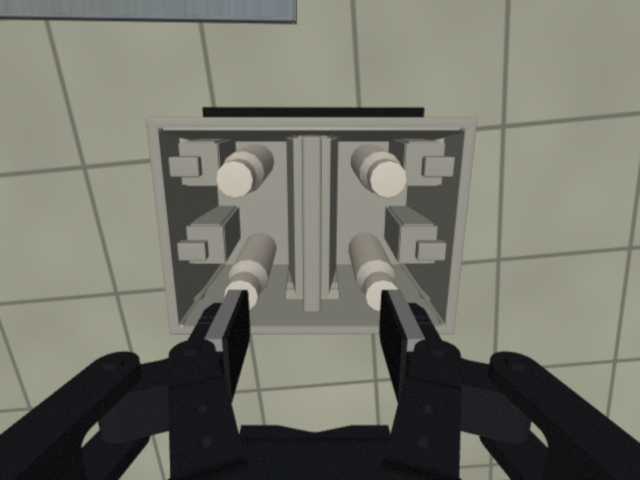

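Emit:
{"name": "move_arm", "arguments": {"commands": [0.05, -0.03, -1, 0, 0, 0, 0.05, -0.03, -2, 0, 0, 0, 0.05, -0.03, -3, 0, 0, 0, 0.05, -0.03, -3.7, 0, 0, 0, 0.05, -0.03, -4.07, 0, 0, 0, 0.05, -0.03, -4.07, 0, 0, 0, 0.05, -0.03, -4.07, 0, 0, 0]}}

```text
t: 31.5
position: [0.4045, 0.3521, 0.1611]
eef_rot: [0.524, -0.475, 0.523, 0.475]
force: [-0.2, 0.9, -0.4]
finger_gap: 0.585
```

Emit:
{"name": "move_arm", "arguments": {"commands": [0, 0, 0, 0, 0, 0, 0, 0, 0, 0, 0, 0, 0, 0, 0, 0, 0, 0, 0, 0, 0, 0, 0, 0, 0, 0, 0, 0, 0, 0, 0, 0, 0, 0, 0, 0], "hand": 0}}

```text
t: 32.1
position: [0.4042, 0.3525, 0.1607]
eef_rot: [0.524, -0.475, 0.523, 0.476]
force: [-1.6, -0.2, 5.8]
finger_gap: 0.123
```

Emit:
{"name": "move_arm", "arguments": {"commands": [0, 0, 0.1, 0, 0, 0, 0, 0, 0.3, 0, 0, 0, 0, 0, 0.7, 0, 0, 0, 0, 0, 1.2, 0, 0, 0, 0, 0, 1.5, 0, 0, 0, 0, 0, 1.5, 0, 0, 0]}}

```text
t: 32.7
position: [0.4046, 0.3528, 0.2072]
eef_rot: [0.525, -0.475, 0.522, 0.476]
force: [0.5, 1.0, -5.2]
finger_gap: 0.124
```

```bash
python3 - <<'E'
from h import *
c,w=wrist("w17")
E
```

```text
t 32.7 pos [0.4046 0.3528 0.2072] jaw 174.49 tilt [ 0.002  0.003 -1.   ] j [ 62.6  -7.6  -9.5   0.  -87.9 -68.1] F [ 0.5  1.  -5.2] gap 10.6
```

View pics/w17.png

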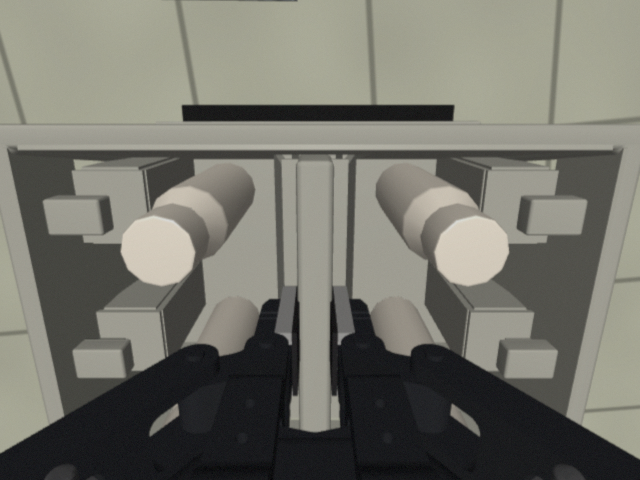

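Emit:
{"name": "move_arm", "arguments": {"commands": [0.1, -0.3, 0.4, 0, 0, 0, 0.4, -1, 0.5, 0, 0, 0, 0.8, -2, 0.5, 0, 0, 0, 1.2, -3.1, 0.5, 0, 0, 0, 1.6, -4.2, 0.5, 0, 0, 0, 2, -5.3, 0.5, 0, 0, 0, 2.5, -6.4, 0.5, 0, 0, 0, 2.9, -7.4, 0.5, 0, 0, 0, 3.1, -7.95, 0.5, 0, 0, 0, 3.17, -8.09, 0.5, 0, 0, 0, 3.17, -8.09, 0.3, 0, 0, 0, 3.17, -8.09, -0.4, 0, 0, 0, 3.17, -8.09, -1.2, 0, 0, 0, 3.17, -8.09, -2, 0, 0, 0, 3.17, -8.09, -2.6, 0, 0, 0, 3.17, -8.09, -3, 0, 0, 0, 3.17, -8.09, -3.2, 0, 0, 0, 3.17, -8.09, -3.2, 0, 0, 0, 3.17, -8.09, -3.2, 0, 0, 0]}}

```text
t: 34.65
position: [0.4996, 0.1097, 0.1097]
eef_rot: [0.524, -0.476, 0.523, 0.475]
force: [0.7, -0.4, -5.0]
finger_gap: 0.121
```

```bash
python3 - <<'E'
from h import *
c,w=wrist("w18")
E
```

```text
t 34.65 pos [0.4996 0.1097 0.1097] jaw 174.51 tilt [ 0.001  0.    -1.   ] j [ 35.   -9.8 -21.7   0.  -78.  -40.5] F [ 0.7 -0.4 -5. ] gap 10.4
```

View pics/w18.png

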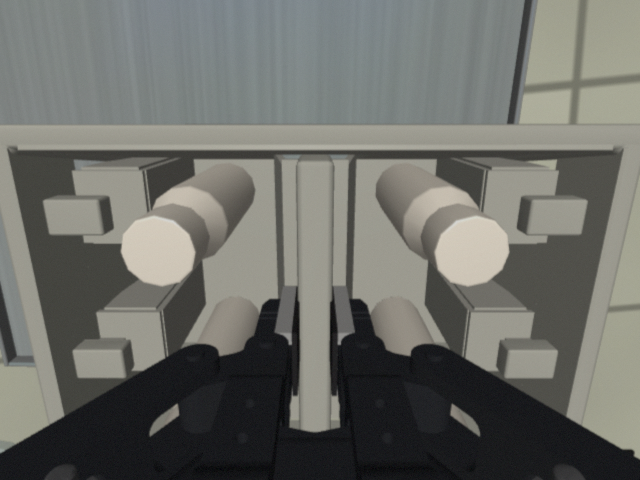

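Emit:
{"name": "move_arm", "arguments": {"commands": [0, 0, -0.4, 0, 0, 0, 0, 0, -0.65, 0, 0, 0, 0, 0, -0.78, 0, 0, 0, 0, 0, -0.84, 0, 0, 0, 0, 0, -0.88, 0, 0, 0, 0, 0, -0.92, 0, 0, 0, 0, 0, -0.94, 0, 0, 0, 0, 0, -0.94, 0, 0, 0]}}

```text
t: 35.5
position: [0.4993, 0.1092, 0.0837]
eef_rot: [0.523, -0.476, 0.523, 0.475]
force: [-11.7, -0.3, 12.3]
finger_gap: 0.125
```

Emit:
{"name": "move_arm", "arguments": {"commands": [0, 0, 0.02, 0, 0, 0, 0, 0, 0.02, 0, 0, 0, 0, 0, 0.02, 0, 0, 0, 0, 0, 0.02, 0, 0, 0, 0, 0, 0.02, 0, 0, 0], "hand": 50}}

```text
t: 36.0
position: [0.4992, 0.1094, 0.081]
eef_rot: [0.523, -0.475, 0.523, 0.475]
force: [-0.1, 0.3, -0.8]
finger_gap: 0.587
```

Emit:
{"name": "move_arm", "arguments": {"commands": [0, 0, 0.5, 0, 0, 0, 0, 0, 1.2, 0, 0, 0, 0, 0, 2.2, 0, 0, 0, 0, 0, 3.2, 0, 0, 0, 0, 0, 4.2, 0, 0, 0, 0, 0, 4.5, 0, 0, 0, 0, 0, 4.5, 0, 0, 0]}}

```text
t: 36.7
position: [0.4998, 0.1097, 0.2186]
eef_rot: [0.525, -0.476, 0.522, 0.475]
force: [0.1, 0.5, -0.3]
finger_gap: 0.585
```

```bash
cat > rim.py <<'E'
from h import *
c=read_camera("top"); w=cloud(c); z=w[...,2]
v,u=np.mgrid[:480,:640]
m=(z>0.078)&(z<0.094)&(u<335)&(v>225)&(v<400)
k,l,s_,_=cv2.connectedComponentsWithStats(m.astype(np.uint8),connectivity=8)
for i in range(1,k):
    if s_[i,4]>300:
        r=cv2.minAreaRect(w[l==i][:,:2].astype(np.float32)); print(s_[i],np.round(r[0],4),np.round(r[1],4),round(r[2],2),np.median(z[l==i]).round(4))
E
python3 - <<'E'
from h import *
wrist("w19")
exec(open("rim.py").read()); save("t4",c["image"])
E
```

```text
t 36.7 pos [0.4998 0.1097 0.2186] jaw 174.49 tilt [ 0.003  0.002 -1.   ] j [ 35.  -11.6 -11.8   0.  -89.5 -40.5] F [ 0.1  0.5 -0.3] gap 50.0
[ 173  234   73   91 1111] [0.5002 0.1066] [0.1386 0.1885] 84.38 0.0869
[ 94 312  34  61 402] [0.3699 0.316 ] [0.0605 0.1262] 84.04 0.0871
```

View pics/t4.png

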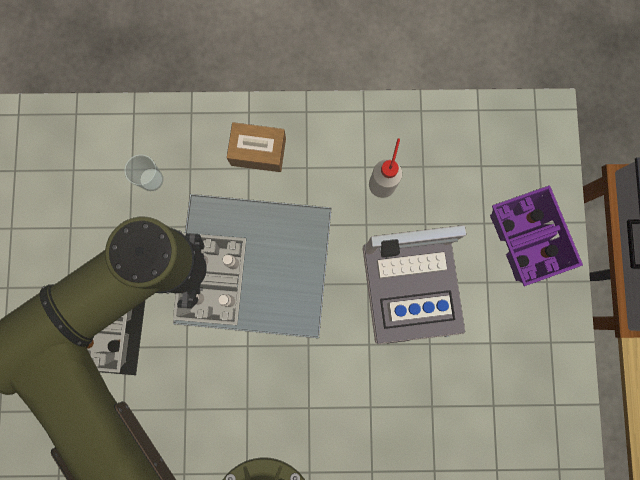

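View pics/w19.png

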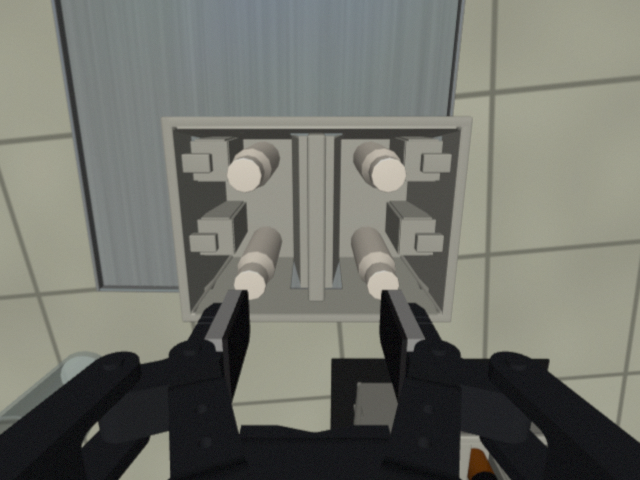

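Emit:
{"name": "move_arm", "arguments": {"commands": [-0.5, 1.3, 0, 0, 0, 0, -1, 2.6, 0, 0, 0, 0, -1.6, 4, 0, 0, 0, 0, -2.1, 5.4, 0, 0, 0, 0, -2.7, 6.8, 0, 0, 0, 0, -3.2, 8.1, 0, 0, 0, 0, -3.2, 8.1, 0, 0, 0, 0, -3.2, 8.1, 0, 0, 0, 0]}}

```text
t: 37.6
position: [0.4023, 0.3526, 0.2143]
eef_rot: [0.522, -0.476, 0.524, 0.476]
force: [0.7, -0.8, 0.7]
finger_gap: 0.583
```

```bash
python3 - <<'E'
from h import *
wrist("w20")
E
```

```text
t 37.6 pos [0.4023 0.3526 0.2143] jaw 174.59 tilt [-0.002 -0.003 -1.   ] j [ 62.8  -7.6  -8.7  -0.  -89.  -68.2] F [ 0.7 -0.8  0.7] gap 49.8
```

View pics/w20.png

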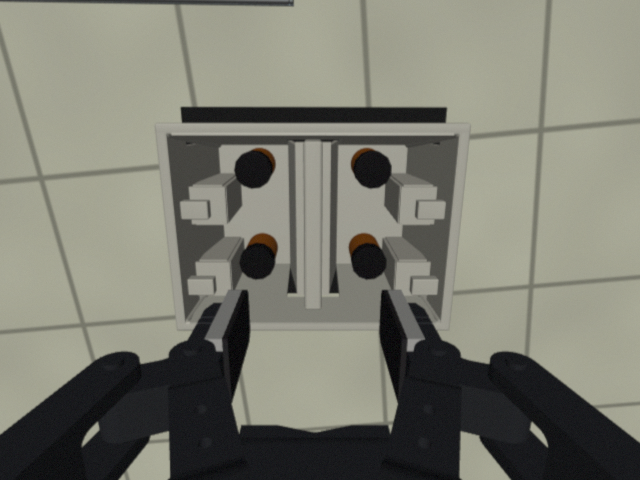

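Emit:
{"name": "move_arm", "arguments": {"commands": [0.02, 0, -1, 0, 0, 0, 0.02, 0, -2, 0, 0, 0, 0.02, 0, -3, 0, 0, 0, 0.02, 0, -3.8, 0, 0, 0, 0.02, 0, -4.2, 0, 0, 0, 0.02, 0, -4.46, 0, 0, 0, 0.02, 0, -4.46, 0, 0, 0, 0.02, 0, -4.46, 0, 0, 0]}}

```text
t: 38.45
position: [0.4043, 0.3527, 0.0835]
eef_rot: [0.524, -0.475, 0.523, 0.475]
force: [-0.6, -0.9, 0.1]
finger_gap: 0.58
```

Emit:
{"name": "move_arm", "arguments": {"commands": [0, 0, 0, 0, 0, 0, 0, 0, 0, 0, 0, 0, 0, 0, 0, 0, 0, 0, 0, 0, 0, 0, 0, 0, 0, 0, 0, 0, 0, 0, 0, 0, 0, 0, 0, 0], "hand": 0}}

```text
t: 39.05
position: [0.4039, 0.3528, 0.0832]
eef_rot: [0.524, -0.475, 0.523, 0.476]
force: [-1.6, -0.0, 6.5]
finger_gap: 0.122
```

Emit:
{"name": "move_arm", "arguments": {"commands": [0, 0, 0.1, 0, 0, 0, 0, 0, 0.3, 0, 0, 0, 0, 0, 0.7, 0, 0, 0, 0, 0, 1.2, 0, 0, 0, 0, 0, 1.5, 0, 0, 0, 0, 0, 1.5, 0, 0, 0]}}

```text
t: 39.65
position: [0.4044, 0.3533, 0.1298]
eef_rot: [0.525, -0.475, 0.522, 0.476]
force: [0.8, 0.4, -4.4]
finger_gap: 0.12
```

```bash
python3 - <<'E'
from h import *
c,w=wrist("w21")
E
```

```text
t 39.65 pos [0.4044 0.3533 0.1298] jaw 174.5 tilt [ 0.002  0.003 -1.   ] j [ 62.6  -6.4 -16.5   0.  -79.7 -68.1] F [ 0.8  0.4 -4.4] gap 10.2
```

View pics/w21.png

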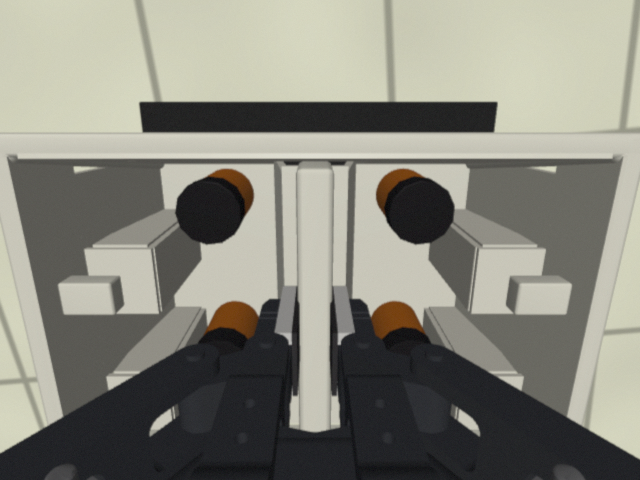

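Emit:
{"name": "move_arm", "arguments": {"commands": [0, 0, 1, 0, 0, 0, 0, 0, 2, 0, 0, 0, 0, -0.2, 2.8, 0, 0, 0, 0.2, -1, 2.9, 0, 0, 0, 0.4, -2, 2.9, 0, 0, 0, 0.6, -3.2, 2.9, 0, 0, 0, 0.9, -4.5, 2.9, 0, 0, 0, 1.1, -5.8, 2.9, 0, 0, 0, 1.4, -7.1, 2.9, 0, 0, 0, 1.65, -8.4, 2.9, 0, 0, 0, 1.9, -9.7, 2.9, 0, 0, 0, 2.15, -11, 2.9, 0, 0, 0, 2.4, -12.2, 2.9, 0, 0, 0.1, 2.55, -13, 2.9, 0, 0, 0.12, 2.62, -13.4, 2.9, 0, 0, 0.12, 2.62, -13.45, 2.9, 0, 0, 0.12, 2.62, -13.45, 2.9, 0, 0, 0.12, 2.62, -13.45, 2.9, 0, 0, 0.12]}}

```text
t: 41.5
position: [0.4822, -0.0502, 0.2141]
eef_rot: [0.519, -0.48, 0.519, 0.48]
force: [0.2, 0.7, -4.4]
finger_gap: 0.127
```

Emit:
{"name": "move_arm", "arguments": {"commands": [0, 0, -0.6, 0, 0, 0, 0, 0, -1.3, 0, 0, 0, 0, 0, -2.1, 0, 0, 0, 0, 0, -2.9, 0, 0, 0, 0, 0, -3.5, 0, 0, 0, 0, 0, -3.9, 0, 0, 0, 0, 0, -4.1, 0, 0, 0, 0, 0, -4.2, 0, 0, 0, 0, 0, -4.2, 0, 0, 0]}}

```text
t: 42.4
position: [0.4826, -0.0508, 0.0887]
eef_rot: [0.519, -0.48, 0.519, 0.48]
force: [-0.8, -0.2, -4.5]
finger_gap: 0.12
```

```bash
python3 - <<'E'
from h import *
c,w=wrist("w22")
E
```

```text
t 42.4 pos [ 0.4826 -0.0508  0.0887] jaw 175.48 tilt [ 0.001 -0.    -1.   ] j [ 17.9 -13.4 -27.    0.  -76.4 -22.4] F [-0.8 -0.2 -4.5] gap 10.2
```

View pics/w22.png

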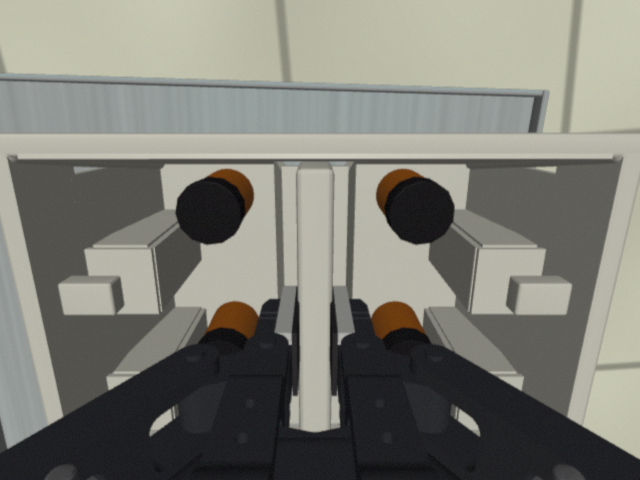

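Emit:
{"name": "move_arm", "arguments": {"commands": [0, 0, -0.08, 0, 0, 0, 0, 0, -0.13, 0, 0, 0, 0, 0, -0.17, 0, 0, 0, 0, 0, -0.2, 0, 0, 0, 0, 0, -0.22, 0, 0, 0, 0, 0, -0.22, 0, 0, 0]}}

```text
t: 43.05
position: [0.4824, -0.0511, 0.0832]
eef_rot: [0.519, -0.48, 0.519, 0.48]
force: [-5.2, 1.1, 5.3]
finger_gap: 0.122
```

Contact at the expected height; release and withdraw.

Emit:
{"name": "move_arm", "arguments": {"commands": [0, 0, 0.02, 0, 0, 0, 0, 0, 0.02, 0, 0, 0, 0, 0, 0.02, 0, 0, 0, 0, 0, 0.02, 0, 0, 0, 0, 0, 0.02, 0, 0, 0], "hand": 50}}

```text
t: 43.55
position: [0.4824, -0.0511, 0.0823]
eef_rot: [0.519, -0.48, 0.519, 0.48]
force: [0.4, 0.4, 0.4]
finger_gap: 0.583
```

Emit:
{"name": "move_arm", "arguments": {"commands": [0, 0, 0.5, 0, 0, 0, 0, 0, 1.2, 0, 0, 0, 0, 0, 2.2, 0, 0, 0, 0, 0, 3.2, 0, 0, 0, 0, 0, 4.2, 0, 0, 0, 0, 0, 5.2, 0, 0, 0, -0.5, 1.5, 5.5, 0, 0, 0, -0.8, 3, 5.5, 0, 0, 0, -1, 4.5, 5.5, 0, 0, 0, -1.2, 6, 5.5, 0, 0, 0, -1.4, 7.5, 5.5, 0, 0, 0, -1.6, 9, 5.5, 0, 0, 0, -1.8, 10.5, 5.5, 0, 0, 0, -2, 12, 5.5, 0, 0, 0, -2.2, 13.4, 5.5, 0, 0, 0, -2.4, 14.8, 5.5, 0, 0, 0, -2.4, 14.8, 5.5, 0, 0, 0, -2.4, 14.8, 5.5, 0, 0, 0]}}

```text
t: 45.35
position: [0.4101, 0.3936, 0.2477]
eef_rot: [0.519, -0.48, 0.519, 0.48]
force: [0.5, -0.1, 0.5]
finger_gap: 0.587
```

```bash
python3 - <<'E'
from h import *
st()
exec(open("rim.py").read()); save("t5",c["image"])
m=(z>.078)&(z<.098)&(u>375)&(u<465)&(v>280)&(v<340)
p=w[m]; r=cv2.minAreaRect(p[:,:2].astype(np.float32)); print('rack',r,len(p))
c=read_camera("scene"); save("s5",c["image"])
E
```

```text
t 45.35 pos [0.4101 0.3936 0.2477] jaw 175.54 tilt [ 0.    -0.001 -1.   ] j [ 64.1  -2.5  -0.5   0.  -92.  -68.5] F [ 0.5 -0.1  0.5] gap 50.1
[ 173  233   73   92 1346] [0.5001 0.1069] [0.1391 0.1883] 84.5 0.0874
[ 248  240   70   92 1559] [ 0.4834 -0.0511] [0.138  0.1882] 85.45 0.0864
rack ((0.4314843416213989, -0.34429463744163513), (0.039843518286943436, 0.13059520721435547), 6.252838611602783) 707
```

View pics/t5.png

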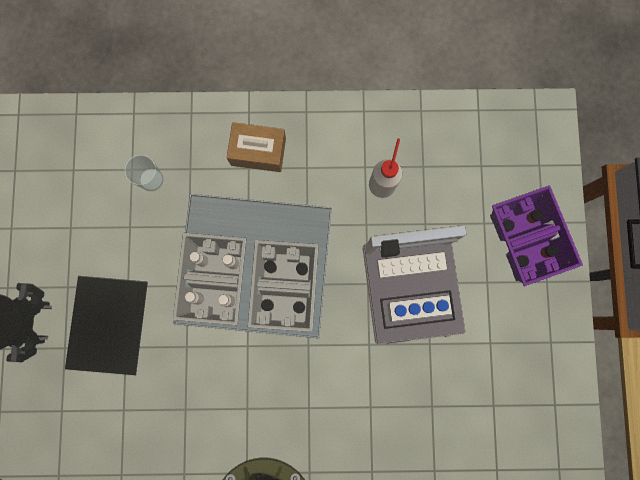

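View pics/s5.png

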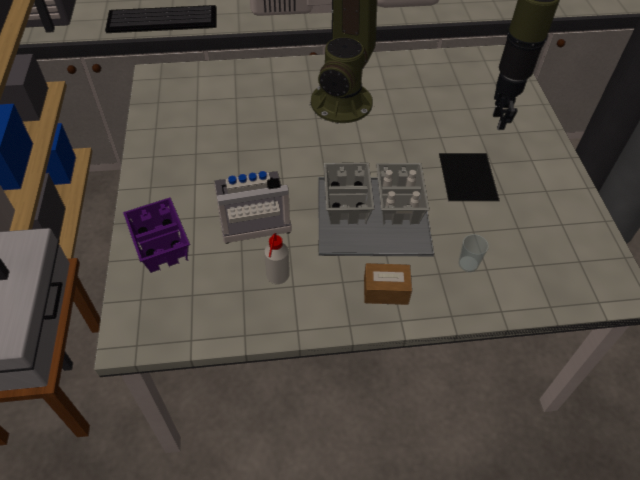

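Both totes are within about 2 mm of their start, the rack is in its bay, and the beaker, wash bottle and wipes box are where they were. I'm handing in.

```bash
python3 - <<'E'
from h import *
print(robot.hand_in())
E
```

```text
the job is handed in; nothing more can be done
None
```

The job is done and handed in at about 45 s of the 138 s allowed; no verdict was reported.

**What I did:**
- I put the jars tote on the mat and set the bottles tote on it, turned half round. It rested level on the lugs: the rims measured about 76 mm apart in height, about 1 mm off centre.
- I set the standards rack down in the autosampler bay and put both totes back in the tray.

**Last checks (cameras):**

| Item | Offset | Limit |
|---|---|---|
| Bottles tote | about 1 mm from its start | 15 mm |
| Jars tote | about 1.6 mm from its start | 15 mm |
| Rack in the bay | about 2 mm off centre in x | 12.5 mm |

- Both totes are within about 2° of square to the tray, upright and released. The rack's top measured 46 mm above the deck, so it sits on the bay floor.
- The beaker, wash bottle and wipes box look unmoved, judged by eye in the before and after pictures. The arm stands clear of everything.

**Not as expected:**
- My first grip on the jars tote was too low: the fingertips closed on the fold under the bar. I opened, raised 6 mm and gripped again before lifting.
- The top and wrist cameras disagreed by about 2 mm in y, so I corrected the aim for the rack and the bottles tote's return.
- The bottles tote went back facing the other way from how it started, which the task allows. I saw a brief 12 N sideways force as it touched down; it was gone after release.

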